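Put the flat brush and the spatula away in the sloped tool tray

TASK

Put the wide flat brush and the wooden spatula that lie on the worktop away in the sloped tool tray, each lying flat and right down in a compartment that is cut for it: the brush in the free one of the two long compartments with a widened upper end, bristles up the slope, and the spatula in the short, plain one (either way round). Lay them in rather than dropping them, and leave the loop tool that is already in the tray, the cup and the glaze jar as they are.

Things in the scene. Friction and masses are not known exactly. Their poses are not given: they have to be found in the camera images.
- tray: sloped wooden tool tray, 244 mm wide (y), 260 deep (x), fixed. Origin: on the table under its middle, x to its high rear. Its face rises 30 degrees from 25 mm in front to 165 mm at the rear rim. It holds three fixed cream inserts, pocket floors dark, 244 x 70 x 18 mm each, 72 mm apart, in varying order. Across the middle of all (x -25 to 25) is a finger trough: no walls, floor 5 mm lower
- insert_brush_floor (a point): the empty long compartment, for the flat brush. Point on its floor, mid-insert; x up the slope along it, y across to the left, z square out of the slope. Pocket 9 mm deep, 224 long (x -112 to 112); 18 wide, but 31 wide at the upper end (x 41 to 112) for a tool's head, so a broad head fits only up the slope
- insert_loop_floor (a point): the other long compartment, of the same shape, in which the loop tool lies. Point on its floor, mid-insert; x up the slope along it, y across to the left, z square out of the slope
- insert_spatula_floor (a point): the short plain compartment, for the spatula. Point on its floor, mid-insert; x up the slope along it, y across to the left, z square out of the slope. Pocket 158 mm long (x -79 to 79), 36 wide, 9 deep
- flat_brush: flat paint brush 214 mm long, about 14 g, pale wooden handle 12 mm wide and thick, ferrule and bristles 24 mm wide; lies on the table. Origin: underside, mid-length (on the handle, the place to grip). Its y axis runs along it: bristles y -107 to -75, ferrule to -47, handle to +107; z up as it lies
- brush_tip (a point): point in the bristles of the flat brush, 100 mm from its origin along -y, 6 mm above its underside
- spatula: worn boxwood modelling spatula, slightly S-curved, 146 mm long (y -73 to +73), up to 28 mm wide, 12 mm thick, weighing about 30 g. Origin: underside, mid-length; about 20 mm wide there. z up as it lies. Lies on a ply sheet 5.4 mm thick that covers the table's left part (y > 0.31 m)
- loop_tool: ribbon loop tool, wooden handle and wire loop, 199 x 23 x 12 mm, lying in one of the two long compartments; leave it. Origin: underside, mid-length; loop at its -y end, up the slope
- slip_cup: speckled off-white plastic cup 71 mm across, 84 mm high, standing on the table; leave it. Origin: centre of its underside
- glaze_jar: white glaze jar with orange-brown lid, 66 mm across, 87 mm high, standing on the ply sheet; leave it. Origin: centre of its underside

How it is judged:
By the outcome, as a careful person would: the job done as asked, in the order asked, and still so for the second after the job is handed in, with the robot touching nothing.
It also fails if it takes over 54 s, if anything falls off the work surface, if the arm or the gripper's body presses on something with over 40 N, if the wrist force passes 120 N, or if a joint passes its speed limit or range.

ROBOT

A 6-joint arm with a two-finger parallel gripper is mounted at the origin on a cart in front of the work surface, level with it; the furniture and walls round the work are solid. World frame = base frame: x ahead of the robot, y to its left, z up, the work surface at z = 0. Lengths are in m, angles in degrees, forces in N, time in s.
With the tool pointing down it reaches from about 0.225 to 0.725 m from the base axis. Payload 3.1 kg.
Tool frame: the origin (TCP) lies midway between the tips of the shut fingers; the grasp point (between the pads) lies 19 mm behind it (ctrl.grip_point_offset is the distance from the TCP to the grasp point, in m); z points along the fingers, y is the line along which they close (so a half turn about z gives the same grasp; the last joint's range is limited). The gripper opens to 85 mm and grips with 20 to 120 N. Pads are 22 mm wide; open, the fingers measure 114 mm over their backs; the gripper's body (76 mm by 85 mm) begins 54 mm behind the grasp point. The pads swing forward as they close: fully open they stand 13 mm farther back than shut.
Start: joints at [63.839, 2.75, 5.684, 92.934, 0, 82.678], TCP at [0.17, 0.497, 0.231] pointing down, gripper open.
Joint ranges: [-166.93, 166.93], [-56.73, 111.36], [-69.38, 81.34], [-121.58, 131.49], [-85.45, 84.26], [-180, 180]. Speed limits (degrees/s): [159.86, 159.86, 180, 180, 180, 180].

INTERFACE

Orientations are given as [roll, pitch, yaw] about the fixed x, y, z axes, in that order (R = Rz(yaw) Ry(pitch) Rx(roll)).
In Python, from bench import status, optics, ctrl gives the robot as it stands.
- The arm moves only by the tool carry_out, never from a script. Its argument "increments" is a list that holds one entry, the list of rows, each a list of 7 numbers: the shift along the world's x, y, z in cm, then the turn, a rotation vector about the world's x, y, z in degrees, then the opening, from -1 (shut) to 1 (fully open). In form: [[[dx, dy, dz, wx, wy, wz, grip], ...]]. A call has 1 to 5 rows; each row shifts and turns the commanded pose from where the row before left it; what a row does not reach is not made up. A row lasts 1/10 s, in which the tool goes at most 50 mm and 8.59 degrees, less where a joint would pass 70% of its speed; a pose out of reach is approached as far as the arm can. A call is refused whole if a number of a shift passes 5 or a number of a turn 8.59, either way. A call with a gripper value outside its range is refused whole. The fingers move at their own pace and stop on an object; "newtons" is the grip in N (left out, the last holds). Time passes only in rows, so rows that do not move let the fingers close. It gives the time, the measured TCP pose, the force, the opening and the grip force at its end, in the units of the state.
- status.get_state(): the state, without advancing time (a new reading comes with each control period).
- optics.get_image(name): name is "side" or "top" or "wrist"; returns the picture (480x640x3 uint8, red, green, blue); there is no depth.
- optics.calibration(name): a dict with "K" (3x3 intrinsics, pixels), "cam_to_world" (4x4, takes a point from camera to world coordinates). Camera axes: x right, y down, z forward; pixel columns grow to the right and rows downward; lengths in m; the calibration is good to about 2 mm. A picture is of the moment at which its call begins: read the wrist's pose just before it. calibration takes no time and is no camera call; for the wrist camera it gives the pose at the moment of the call.
- ctrl.job_done(): hands the job in; it is judged then, once.
The state is a dict: "time": time; "q": joint angles; "dq": joint speeds; "joint_efforts": joint torques, N m; "tcp_pos": TCP position; "ee_rot": TCP orientation; "contact_force": force on the tool from outside, world axes, zero at the start; "ft_torque": the same for the moment, N m; "finger_gap": finger opening in m; "gripper_force": force on a finger pad.
Only numpy, scipy, OpenCV 4.12 (cv2) and the standard library are available. Lean on these libraries where they do the work, as an engineer would, in place of code of your own. Each camera call takes 0.05 s, during which the arm holds its last target. There are 200 camera calls.

## Working session

There is one attempt and no reset: what is moved stays moved. The work goes in short steps, Python scripts to look and compute and a tool call to move; the robot and the scene stay as the last step left them, time stands still between calls to the robot, and variables do not carry over. Pictures are saved under pics/ and viewed, at most 10 in all, crops included, and the job is handed in when it is done.

Besides the shell and the picture viewer there is one more tool, called as name(argument=value, ...), one argument or row to a line, values as JSON. carry_out: Moves the arm, as the interface text tells. Its arguments: {"type":"object","properties":{"increments":{"type":"array","items":{"type":"array","items":{"type":"array","items":{"type":"number"}}}},"newtons":{"type":"number"}},"required":["increments"]}

```bash
mkdir -p pics; ls; cat > h.py <<'E'
import numpy as np, cv2
from bench import status, optics, ctrl
def snap(n,f):
    c=optics.calibration(n); im=optics.get_image(n)[:,:,::-1]; cv2.imwrite('pics/'+f+'.png',im); np.savez('pics/'+f+'.npz',K=c['K'],T=c['cam_to_world']); return im
def ray(f,p):
    d=np.load('pics/'+f+'.npz'); K=np.array(d['K']);T=np.array(d['T'])
    v=T[:3,:3]@np.linalg.inv(K)@np.array([p[0],p[1],1.]); return T[:3,3],v/np.linalg.norm(v)
def tri(obs):
    A=np.zeros((3,3));b=np.zeros(3);L=[]
    for f,p in obs:
        o,v=ray(f,p);P=np.eye(3)-np.outer(v,v);A+=P;b+=P@o;L.append((o,P))
    x=np.linalg.solve(A,b); return x,[np.linalg.norm(P@(x-o))*1000 for o,P in L]
def onz(f,p,z):
    o,v=ray(f,p); return o+v*(z-o[2])/v[2]
def proj(f,X):
    d=np.load('pics/'+f+'.npz');T=d['T'];c=T[:3,:3].T@(np.array(X)-T[:3,3]);u=d['K']@c;return u[:2]/u[2]
E
python3 - <<'E'
from h import *
a=snap('top','top0');b=snap('side','side0')
print(np.load('pics/top0.npz')['T'],np.load('pics/side0.npz')['T'],np.load('pics/top0.npz')['K'])
print(status.get_state())
E
```

```text
pics
[[-2.28652314e-02 -9.89816893e-01  1.40498042e-01  4.14674337e-01]
 [-9.99738141e-01  2.25101192e-02 -4.11641106e-03  1.11827032e-01]
 [ 9.11865540e-04 -1.40555374e-01 -9.90072399e-01  1.22744602e+00]
 [ 0.00000000e+00  0.00000000e+00  0.00000000e+00  1.00000000e+00]] [[ 0.96914077  0.10704602 -0.22205252  0.81601486]
 [ 0.24641557 -0.39603204  0.88455525 -0.77626553]
 [ 0.00674821 -0.91197575 -0.4101886   0.51630444]
 [ 0.          0.          0.          1.        ]] [[586.88308385   0.         326.16433462]
 [  0.         586.88308385 241.74299508]
 [  0.           0.           1.        ]]
{'time': 0.1, 'q': array([ 6.38377927e+01,  2.78708946e+00,  5.59902851e+00,  9.29336669e+01,
       -9.71143800e-04,  8.26784181e+01]), 'dq': array([ 0.13219524,  0.00544005,  0.22223089, -0.03589588, -0.02773073,
       -0.02209412]), 'joint_efforts': array([ 2.34952277e-03, -3.39851224e+01,  3.20935857e+01,  1.58633402e-02,
       -2.56529620e-04, -1.53736198e-05]), 'tcp_pos': array([0.16930137, 0.49635764, 0.23023472]), 'ee_rot': array([-1.79879141e+02, -1.45495450e-02,  1.61159360e+02]), 'contact_force': array([-0.27837587, -0.97969152, -0.91841717]), 'ft_torque': array([-0.02011155,  0.05743252,  0.04334869]), 'gripper_force': 0.0, 'finger_gap': 0.08548057005141427}
```

View pics/top0.png

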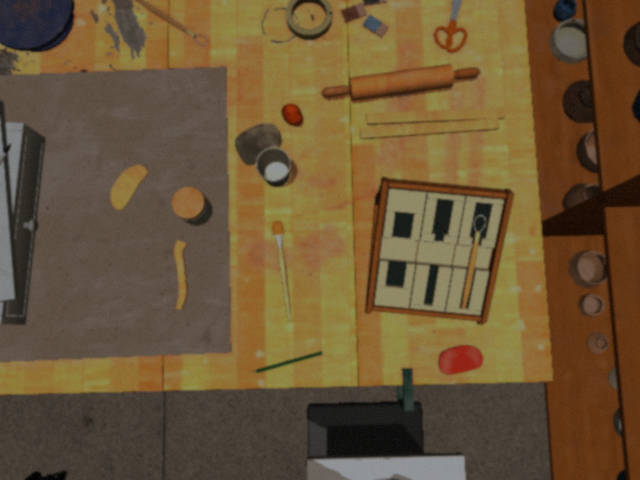

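View pics/side0.png

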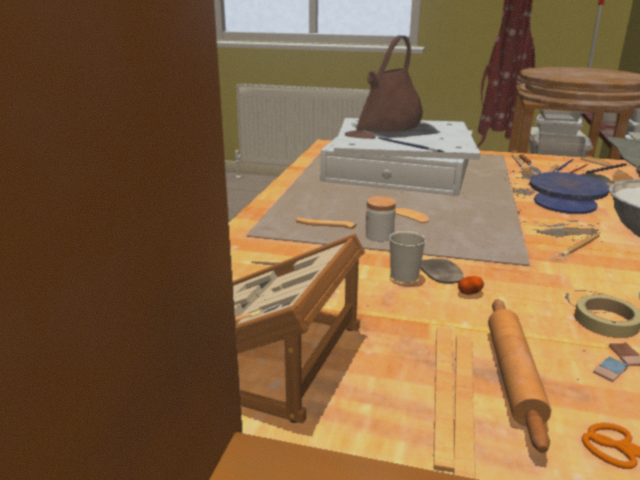

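The top view shows the spatula at about (181,275) and the brush from (278,222), bristles, to (291,320), butt. The tray's corners are at about (384,180), (511,192), (483,321) and (368,309). Its columns from left to right are spatula, brush and loop. The yellow thing at (128,187) is a distractor. I'll enlarge these areas.

```bash
python3 - <<'E'
from h import *
im=cv2.imread('pics/top0.png')
a=cv2.resize(im[170:330,360:520],(600,600),interpolation=cv2.INTER_CUBIC) #3.75x
b=cv2.resize(im[215:325,160:200],(200,550),interpolation=cv2.INTER_CUBIC)
b=cv2.copyMakeBorder(b,0,50,0,0,0)
cv2.imwrite('pics/c1.png',np.hstack([a,b]))
for p in [(0,0,0),(.17,.497,.231)]: print(proj('top0',p),proj('side0',p))
for p in [(278,222),(291,320)]: print(onz('top0',p,.006))
for p in [(181,241),(181,309)]: print(onz('top0',p,.0115))
for p,z in [((384,180),.165),((511,192),.165),((483,321),.025),((368,309),.025)]: print(onz('top0',p,z))
E
```

```text
[387.09079934 536.06103727] [ 11.68047227 278.78578368]
[ 91.3188431  483.08508198] [195.5936315  114.60406058]
[0.63242372 0.20748432 0.006     ]
[0.42663913 0.18300042 0.006     ]
[0.59570162 0.41042016 0.0115    ]
[0.45420728 0.40873953 0.0115    ]
[ 0.67873825 -0.00257378  0.165     ]
[ 0.65065035 -0.23681219  0.165     ]
[ 0.41552718 -0.2079019   0.025     ]
[0.44507236 0.02481794 0.025     ]
```

View pics/c1.png

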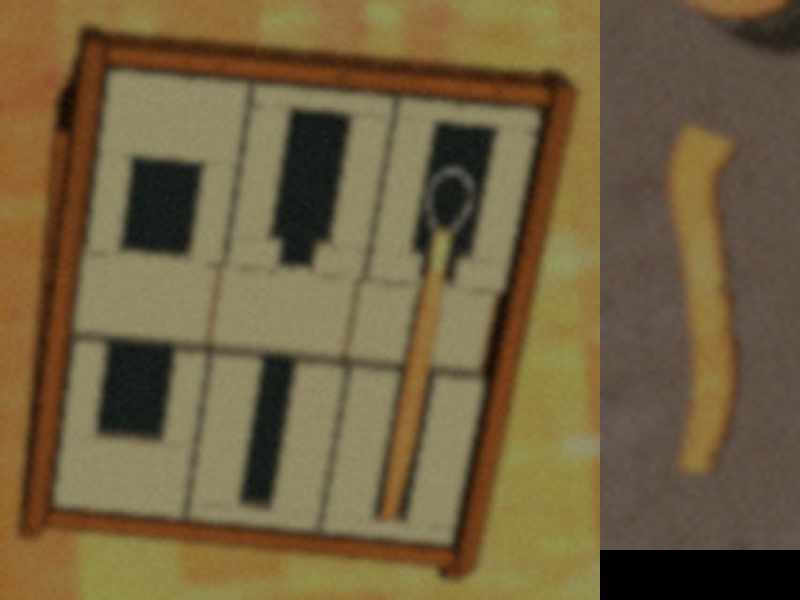

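carry_out(
  increments=[
    [[4.2,-1.1,0,0,0,3.2,1],[4.2,-1.1,0,0,0,3.2,1],[4.2,-1.1,0,0,0,3.2,1],[4.2,-1.1,0,0,0,3.2,1],[4.2,-1.1,0,0,0,3.2,1]],
  ],
)

```text
time: 0.6
tcp_pos: [0.3808, 0.4411, 0.2306]
ee_rot: [-180.0, -0.0, 177.3]
contact_force: [-0.9, 0.5, -0.1]
finger_gap: 0.0852
gripper_force: 0.0
```

carry_out(
  increments=[
    [[4.2,-1.1,0,0,0,3.2,1],[4.2,-1.1,0,0,0,3.2,1],[4.2,-1.1,0,0,0,3.2,1],[0,0,0,0,0,0,1],[0,0,0,0,0,0,1]],
  ],
)

```text
time: 1.1
tcp_pos: [0.5061, 0.408, 0.2295]
ee_rot: [-179.9, -0.2, -173.4]
contact_force: [0.3, -0.2, -0.2]
finger_gap: 0.0853
gripper_force: 0.0
```

```bash
python3 - <<'E'
from h import *
snap('wrist','w1')
s=status.get_state();print(s['time'],s['tcp_pos'],s['ee_rot'],s['q'],s['contact_force']);print(np.load('pics/w1.npz')['T'])
print(proj('w1',(.525,.41,.01)),proj('w1',(.595,.41,.01)),proj('w1',(.454,.41,.01)))
E
```

```text
1.15 [0.50513308 0.40861396 0.23032117] [-1.79971192e+02 -1.26886896e-01 -1.73288371e+02] [3.30451867e+01 2.25030445e+01 2.86567137e+01 9.62801677e+01
 3.04679051e-02 2.63334926e+01] [0.3817145  0.80971308 0.60556316]
[[-1.14342678e-01  9.43551637e-01  3.10863411e-01  4.25663732e-01]
 [ 9.93441031e-01  1.08858431e-01  3.49965836e-02  3.98106523e-01]
 [-8.19019399e-04  3.12826071e-01 -9.49810075e-01  3.70951548e-01]
 [ 0.00000000e+00  0.00000000e+00  0.00000000e+00  1.00000000e+00]]
[321.70186667 217.77934127] [314.0925537  281.21344518] [330.38078225 145.42862646]
```

carry_out(
  increments=[
    [[0,-3.5,0,0,0,0,1],[0,-3.5,0,0,0,0,1],[0,-3.5,0,0,0,0,1],[0,0,0,0,0,0,1],[0,0,0,0,0,0,1]],
  ],
)

```text
time: 1.65
tcp_pos: [0.5045, 0.3043, 0.2321]
ee_rot: [179.9, 0.1, -173.2]
contact_force: [0.5, -0.6, 0.3]
finger_gap: 0.0854
gripper_force: 0.0
```

```bash
python3 - <<'E'
from h import *
snap('wrist','w2')
E
```

carry_out(
  increments=[
    [[0,-3.5,0,0,0,0,1],[0,-3.5,0,0,0,0,1],[0,-3.5,0,0,0,0,1],[0,0,0,0,0,0,1],[0,0,0,0,0,0,1]],
  ],
)

```text
time: 2.2
tcp_pos: [0.5055, 0.1998, 0.2316]
ee_rot: [179.9, 0.0, -173.2]
contact_force: [-0.2, 0.9, 0.7]
finger_gap: 0.0853
gripper_force: 0.0
```

```bash
python3 - <<'E'
from h import *
snap('wrist','w3')
s=status.get_state();print(s['time'],s['tcp_pos'],s['ee_rot'])
a=[cv2.imread(f'pics/w{i}.png') for i in (1,2,3)]
for i,(b,s) in enumerate(zip(a,['w1','w2','w3'])): print([proj(s,p).round() for p in [(.525,.41,.01),(.53,.195,.006)]])
# rotate not; stack at 400x300
t=[cv2.resize(x,(400,300),interpolation=cv2.INTER_AREA) for x in a]
cv2.imwrite('pics/ws.png',np.vstack([np.hstack(t[:2]),np.hstack([t[2],t[2]*0])]))
E
```

```text
2.25 [0.50547052 0.20029425 0.23148715] [ 1.79944517e+02  2.83154583e-02 -1.73161736e+02]
[array([322., 218.]), array([106., 198.])]
[array([422., 229.]), array([211., 209.])]
[array([523., 240.]), array([314., 220.])]
```

View pics/ws.png

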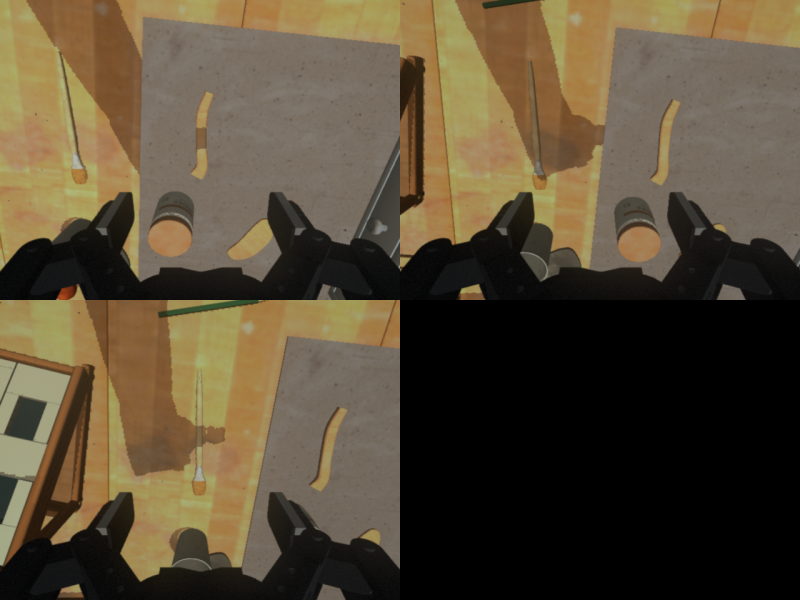

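The wrist views (half scale) show the brush at (60,52)-(79,182) in w1, (131,62)-(140,187) in w2 and (199,70)-(199,494-300) in w3. The spatula is at (208,93)-(198,178) in w1, with the jar beyond its near end. I'll measure from enlarged crops.

```bash
python3 - <<'E'
from h import *
# brush crops, full-res pixels, x3
cr=[]
for s,(x,y) in [('w1',(75,70)),('w2',(185,80)),('w3',(280,95))]:
    im=cv2.imread(f'pics/{s}.png')[y:y+225,x:x+90]; cr.append(cv2.resize(im,None,fx=2.6,fy=2.6,interpolation=cv2.INTER_CUBIC))
cv2.imwrite('pics/c2.png',np.hstack(cr)); print(cr[0].shape)
S={}
for s,(x,y,w,h) in [('w1',(290,150,100,150)),('w2',(370,160,110,150)),('w3',(480,180,100,150))]:
    im=cv2.imread(f'pics/{s}.png')[y:y+h,x:x+w]; hs=cv2.cvtColor(im,cv2.COLOR_BGR2HSV)
    m=((hs[...,1]>85)).astype(np.uint8); n,l,st,_=cv2.connectedComponentsWithStats(m); k=1+np.argmax(st[1:,4])
    m=(l==k); ys,xs=np.nonzero(m)
    mid=lambda r:( xs[abs(ys-r)<=1].mean()+x, r+y)
    t,b=ys.min(),ys.max()
    S[s]=[mid(t+2),mid((t+b)//2),mid(b-2)]; r=(t+b)//2; print(s,st[k],S[s],(xs[ys==r].min()+x,xs[ys==r].max()+x))
for i in range(3):
    print(i,tri([(s,S[s][i]) for s in S]))
    print([onz(s,S[s][i],.0174) for s in S])
E
```

```text
(585, 234, 3)
w1 [  14    0   39  137 2457] [(np.float64(333.5), np.int64(152)), (np.float64(321.5), np.int64(218)), (np.float64(320.64285714285717), np.int64(284))] (np.int64(314), np.int64(329))
w2 [  30    0   49  137 2554] [(np.float64(438.9142857142857), np.int64(162)), (np.float64(422.5), np.int64(228)), (np.float64(416.17391304347825), np.int64(294))] (np.int64(414), np.int64(431))
w3 [  15    0   59  126 2603] [(np.float64(542.8333333333334), np.int64(182)), (np.float64(522.5), np.int64(242)), (np.float64(511.0357142857143), np.int64(303))] (np.int64(513), np.int64(532))
0 (array([0.46050214, 0.41344168, 0.00806226]), [np.float64(0.7118591843578252), np.float64(3.7038246430399493), np.float64(4.326043681001804)])
[array([0.45898084, 0.41335145, 0.0174    ]), array([0.45595153, 0.40990885, 0.0174    ]), array([0.46382517, 0.4080279 , 0.0174    ])]
1 (array([0.52516563, 0.40981556, 0.01099808]), [np.float64(0.18502708183522537), np.float64(1.658478637311836), np.float64(1.8412501024772387)])
[array([0.52320859, 0.40958555, 0.0174    ]), array([0.52168342, 0.40772149, 0.0174    ]), array([0.52526526, 0.40612809, 0.0174    ])]
2 (array([0.59648386, 0.41728479, 0.01217506]), [np.float64(0.16927911492537384), np.float64(0.44189212782224396), np.float64(0.28719302355943405)])
[array([0.5939033 , 0.41685921, 0.0174    ]), array([0.59432651, 0.41586491, 0.0174    ]), array([0.59374396, 0.41372552, 0.0174    ])]
```

View pics/c2.png

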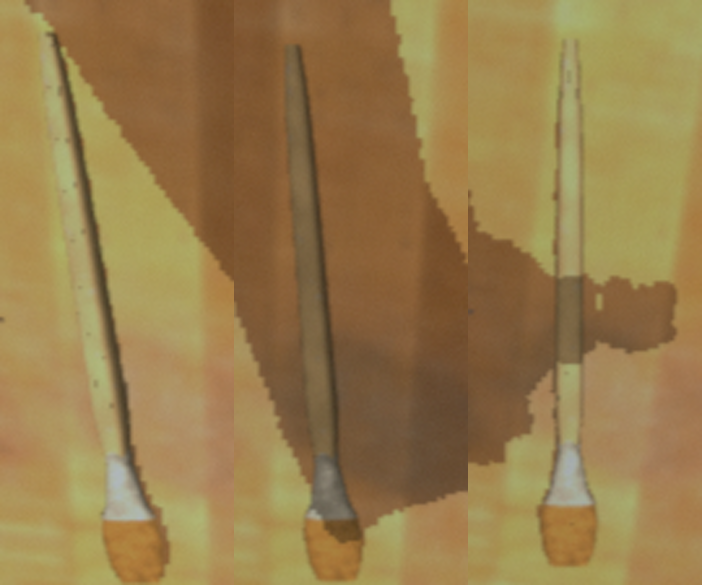

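```bash
python3 - <<'E'
from h import *
P={'butt':[(95,82.3),(208.1,96.9),(319.2,109.6)],'bord':[(125,270.4),(222.7,279.2),(318.5,289.6)],'tip':[(126.9,293.8),(223.5,303),(318.5,312.7)]}
for k,v in P.items():
    print(k,tri(list(zip(['w1','w2','w3'],v))),[onz(s,p,.006).round(4) for s,p in zip(['w1','w2','w3'],v)])
E
```

```text
butt (array([ 0.42356079,  0.18804707, -0.00043268]), [np.float64(0.22657892801574675), np.float64(0.135179001477588), np.float64(0.13020070520579174)]) [array([0.4234, 0.1917, 0.006 ]), array([0.4237, 0.1898, 0.006 ]), array([0.4237, 0.1881, 0.006 ])]
bord (array([0.60812421, 0.20890502, 0.00415165]), [np.float64(0.15351505038868055), np.float64(0.5406122649090005), np.float64(0.3893953783351572)]) [array([0.6074, 0.2098, 0.006 ]), array([0.6066, 0.2095, 0.006 ]), array([0.6076, 0.2088, 0.006 ])]
tip (array([0.63374281, 0.21189049, 0.00881603]), [np.float64(0.335648914808241), np.float64(0.08981540565444136), np.float64(0.3913740284402157)]) [array([0.635 , 0.2105, 0.006 ]), array([0.6353, 0.2113, 0.006 ]), array([0.6358, 0.212 , 0.006 ])]
```

carry_out(
  increments=[
    [[0,-4.5,1.4,0,0,0,1],[0,-4.5,1.4,0,0,0,1],[0,-4.5,1.4,0,0,0,1],[0,-4.5,1.4,0,0,0,1],[0,-4.5,1.4,0,0,0,1]],
  ],
)

```text
time: 2.75
tcp_pos: [0.506, -0.0259, 0.302]
ee_rot: [180.0, 0.1, -173.1]
contact_force: [0.0, 0.9, -0.0]
finger_gap: 0.0854
gripper_force: 0.0
```

carry_out(
  increments=[
    [[0,0,0,0,0,0,1],[0,0,0,0,0,0,1]],
  ],
)

```text
time: 2.95
tcp_pos: [0.5063, -0.0256, 0.3016]
ee_rot: [180.0, 0.1, -173.3]
contact_force: [-0.4, 0.3, -0.4]
finger_gap: 0.0853
gripper_force: 0.0
```

```bash
python3 - <<'E'
from h import *
snap('wrist','w4')
E
```

carry_out(
  increments=[
    [[-2,-4,0,0,0,0,1],[-2,-4,0,0,0,0,1],[-2,-4,0,0,0,0,1],[0,0,0,0,0,0,1],[0,0,0,0,0,0,1]],
  ],
)

```text
time: 3.5
tcp_pos: [0.4457, -0.1449, 0.3007]
ee_rot: [179.9, -0.0, -173.2]
contact_force: [0.2, 0.1, -0.1]
finger_gap: 0.085
gripper_force: 0.0
```

```bash
python3 - <<'E'
from h import *
snap('wrist','w5')
a=[cv2.imread(f'pics/w{i}.png')[:380] for i in (4,5)]
cv2.imwrite('pics/c3.png',np.hstack([cv2.resize(x,(400,238),interpolation=cv2.INTER_AREA) for x in a]))
s=status.get_state();print(s['time'],s['tcp_pos'],s['ee_rot'])
E
```

```text
3.55 [ 0.44599326 -0.14443994  0.30084733] [ 1.79923520e+02 -1.12118412e-02 -1.73118732e+02]
```

View pics/c3.png

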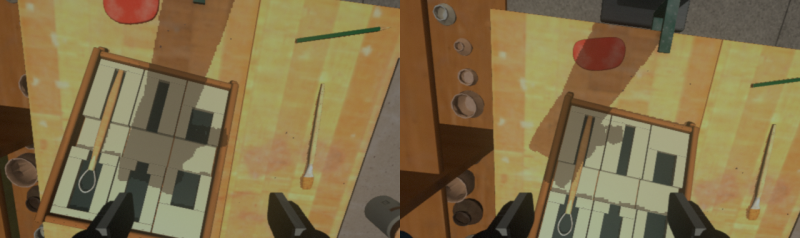

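The wrist camera shows the tray in both views: w4 has the brush column at about x 190-256 and the spatula column at x 275-340 (full-resolution pixels). I'll enlarge both.

```bash
python3 - <<'E'
from h import *
a=cv2.imread('pics/w4.png')[110:350,180:360];b=cv2.imread('pics/w5.png')[165:405,285:465]
f=lambda x:cv2.resize(cv2.convertScaleAbs(x,alpha=1.5,beta=0),(396,528),interpolation=cv2.INTER_CUBIC)
cv2.imwrite('pics/c4.png',np.hstack([f(a),f(b)]))
E
```

```text
(no output)
```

View pics/c4.png

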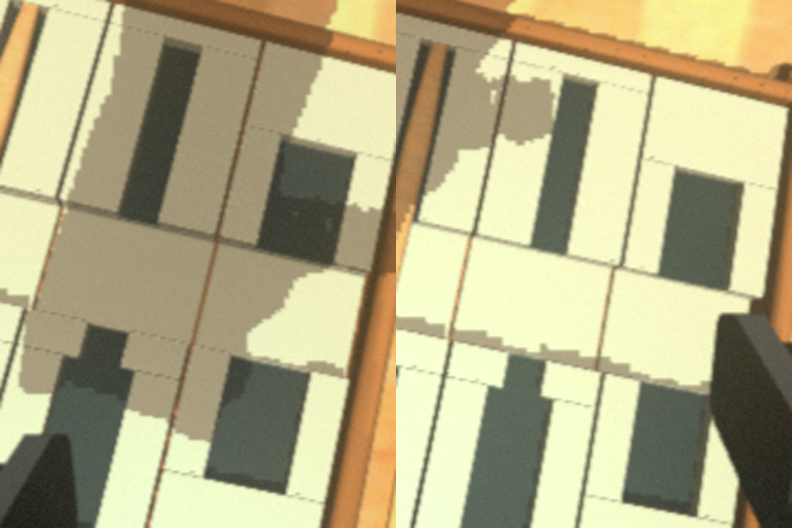

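```bash
cat > fit.py <<'E'
from h import *
from scipy.optimize import least_squares
from scipy.spatial.transform import Rotation as Ro
D=[]
# name: (col offset y, halfwidth, xline, has wall at x, side sign)
def add(view,off,sc,dx,pts):
    for (col,x,sy),p in pts.items(): D.append((view,col,x,sy,((p[0]-dx)/sc+off[0],p[1]/sc+off[1])))
# sy=+1 left side (y+)
add('w4',(180,110),2.2,0,{('b',-112,-1):(164,43),('b',-112,1):(202,47),('b',-25,-1):(119,217),('b',-25,1):(158,224),('b',25,-1):(88,324),('b',25,1):(128,333),
 ('s',-79,-1):(281,142),('s',-79,1):(355,155),('s',-25,-1):(257,245),('s',-25,1):(333,264),('s',25,-1):(232,355),('s',25,1):(312,373),('s',79,-1):(205,477),('s',79,1):(286,492)})
add('w5',(285,165),2.2,396,{('b',-112,-1):(565,80),('b',-112,1):(597,84),('b',-25,-1):(532,245),('b',-25,1):(568,253),('b',25,-1):(510,355),('b',25,1):(545,362),
 ('s',-79,-1):(675,172),('s',-79,1):(743,183),('s',-25,-1):(659,274),('s',-25,1):(728,290),('s',25,-1):(641,383),('s',25,1):(708,395),('s',79,-1):(622,502),('s',79,1):(691,516)})
add('top0',(360,170),3.75,0,{('s',79,1):(133,158),('s',79,-1):(202,163),('s',25,1):(122,250),('s',25,-1):(190,253),('s',-25,1):(106,343),('s',-25,-1):(175,345),('s',-79,1):(98,432),('s',-79,-1):(163,440),
 ('b',-112,1):(240,502),('b',-112,-1):(271,508),('b',-25,1):(262,358),('b',-25,-1):(293,360)})
def rot(p): return Ro.from_euler('ZYX',[p[3],-p[4],0],degrees=True).as_matrix()
def pred(p,d):
    v,col,x,sy,_=d; R=rot(p);O=np.array(p[:3]); C=R.T@(np.load('pics/'+v+'.npz')['T'][:3,3]-O)*1000
    yc,h=(0,9) if col=='b' else (72,18)
    y=yc+sy*h; k=9/(C[2]-9)
    ys=y+(y-C[1])*k; y=min(y,ys) if sy>0 else max(y,ys)
    if abs(x)>25:
        xs=x+(x-C[0])*k; x=min(x,xs) if x>0 else max(x,xs)
    return proj(v,O+R@np.array([x,y,0])/1000)
W={'w4':1,'w5':1,'top0':.8}
def res(p): return np.concatenate([(pred(p,d)-d[4])*W[d[0]] for d in D]+[[ (p[4]-30)*3]])
s=least_squares(res,[.55,-.1,.09,-7,30],loss='soft_l1',x_scale=[.01,.01,.01,1,1]); p=s.x
if __name__=='__main__':
    print(p.round(4))
    for d in D: print(d[:4],(pred(p,d)-d[4]).round(1))
    np.save('tray.npy',p); print('spat',np.array(p[:3])+rot(p)@[0,.072,0])
E
python3 fit.py
```

```text
[ 0.5482 -0.1041  0.0963 -6.9499 29.8761]
('w4', 'b', -112, -1) [ 0.4 -0.9]
('w4', 'b', -112, 1) [-0.8  1.3]
('w4', 'b', -25, -1) [-0.3 -0.8]
('w4', 'b', -25, 1) [-1.1 -0. ]
('w4', 'b', 25, -1) [ 0.6 -0.3]
('w4', 'b', 25, 1) [-0.1 -0.5]
('w4', 's', -79, -1) [-0.1 -2.1]
('w4', 's', -79, 1) [0.1 0.2]
('w4', 's', -25, -1) [-0.6  1. ]
('w4', 's', -25, 1) [-0.2  0.4]
('w4', 's', 25, -1) [-0.4 -0.2]
('w4', 's', 25, 1) [-0.8 -0.4]
('w4', 's', 79, -1) [-1.   0.4]
('w4', 's', 79, 1) [-0.6  1.3]
('w5', 'b', -112, -1) [-0.3 -1.7]
('w5', 'b', -112, 1) [-0.4 -0.1]
('w5', 'b', -25, -1) [-0.4  1.1]
('w5', 'b', -25, 1) [-1.6  0.8]
('w5', 'b', 25, -1) [ 0.3 -0.9]
('w5', 'b', 25, 1) [-0.  -0.7]
('w5', 's', -79, -1) [ 1.2 -1.5]
('w5', 's', -79, 1) [-1.1  0.2]
('w5', 's', -25, -1) [0.7 1. ]
('w5', 's', -25, 1) [-1.2  0.3]
('w5', 's', 25, -1) [ 1.2 -0.7]
('w5', 's', 25, 1) [1.1 0.3]
('w5', 's', 79, -1) [ 1.1 -0.2]
('w5', 's', 79, 1) [ 1.1 -0.3]
('top0', 's', 79, 1) [-0.9 -0.5]
('top0', 's', 79, -1) [-0.8 -0. ]
('top0', 's', 25, 1) [-1.4 -0. ]
('top0', 's', 25, -1) [-1.4  0.9]
('top0', 's', -25, 1) [-0.3 -1.2]
('top0', 's', -25, -1) [-0.9  0. ]
('top0', 's', -79, 1) [-1.6 -0.2]
('top0', 's', -79, -1) [-1.4 -0.6]
('top0', 'b', -112, 1) [-1.  -0.2]
('top0', 'b', -112, -1) [-1.2 -1. ]
('top0', 'b', -25, 1) [-0.4 -1.1]
('top0', 'b', -25, -1) [-0.3 -0.8]
spat [ 0.55694858 -0.03264117  0.09634281]
```

carry_out(
  increments=[
    [[1.0,4.3,0,0,0,0,0.2],[1.0,4.3,0,0,0,0,0.2],[1.0,4.3,0,0,0,0,0.2],[1.0,4.3,0,0,0,0,0.2],[1.0,4.3,0,0,0,0,0.2]],
  ],
)

```text
time: 4.05
tcp_pos: [0.4955, 0.0734, 0.3011]
ee_rot: [180.0, 0.0, -173.0]
contact_force: [0.5, -0.7, -0.4]
finger_gap: 0.0511
gripper_force: 0.0
```

carry_out(
  increments=[
    [[1.1,4.3,-3,0,0,0,0.2],[1.1,4.3,-3,0,0,0,0.2],[1.1,4.3,-3,0,0,0,0.2],[0,0,-4,0,0,0,0.2],[0,0,-4,0,0,0,0.2]],
  ],
)

```text
time: 4.55
tcp_pos: [0.5256, 0.194, 0.1357]
ee_rot: [180.0, 0.0, -172.8]
contact_force: [-0.2, -1.0, 0.1]
finger_gap: 0.0513
gripper_force: 0.0
```

carry_out(
  increments=[
    [[0,0,-4,0,0,0,0.2],[0,0,-4,0,0,0,0.2],[0,0,0,0,0,0,0.2],[0,0,0,0,0,0,0.2]],
  ],
)

```text
time: 4.95
tcp_pos: [0.5248, 0.191, 0.0568]
ee_rot: [180.0, -0.2, -173.1]
contact_force: [0.7, 0.3, 1.5]
finger_gap: 0.051
gripper_force: 0.0
```

carry_out(
  increments=[
    [[0.2,0.4,-1,0,0,0,0.2],[0.2,0.4,-1.5,0,0,0,0.2],[0,0,-1.5,0,0,0,0.2],[0,0,-1,0,0,0,0.2],[0,0,0,0,0,0,0.2]],
  ],
)

```text
time: 5.45
tcp_pos: [0.5282, 0.1966, 0.0046]
ee_rot: [-180.0, -0.3, -173.2]
contact_force: [-0.4, 0.4, 0.0]
finger_gap: 0.0513
gripper_force: 0.0
```

```bash
python3 - <<'E'
from h import *
s=status.get_state();print(s['time'],s['tcp_pos'],s['ee_rot'],s['contact_force'],s['finger_gap'])
E
```

```text
5.45 [0.52823443 0.19662889 0.00458451] [-179.96372287   -0.28329018 -173.24979817] [-0.41993288  0.38197602  0.04556319] 0.051272917018708626
```

carry_out(
  increments=[
    [[0,0,0,0,0,0,-1],[0,0,0,0,0,0,-1],[0,0,0,0,0,0,-1],[0,0,0,0,0,0,-1],[0,0,0,0,0,0,-1]],
  ],
  newtons=25,
)

```text
time: 5.95
tcp_pos: [0.531, 0.1974, 0.0081]
ee_rot: [180.0, 0.1, -173.2]
contact_force: [0.3, 0.6, 0.7]
finger_gap: 0.0084
gripper_force: 23.5
```

carry_out(
  increments=[
    [[0,0,0,0,0,0,-1],[0,0,0,0,0,0,-1]],
  ],
)

```text
time: 6.15
tcp_pos: [0.531, 0.1974, 0.0081]
ee_rot: [180.0, 0.1, -173.2]
contact_force: [-0.2, -0.4, 3.7]
finger_gap: 0.0084
gripper_force: 23.9
```

carry_out(
  increments=[
    [[0,0,0,0,0,0,0],[0,0,0,0,0,0,0],[0,0,0,0,0,0,0],[0,0,-0.3,0,0,0,0],[0,0,0,0,0,0,0]],
  ],
)

```text
time: 6.65
tcp_pos: [0.5297, 0.1971, 0.0035]
ee_rot: [-180.0, -0.1, -173.2]
contact_force: [0.3, -0.3, -0.7]
finger_gap: 0.0428
gripper_force: 0.0
```

carry_out(
  increments=[
    [[0,0,0,0,0,0,0]],
  ],
)

```text
time: 6.75
tcp_pos: [0.53, 0.1972, 0.0039]
ee_rot: [-180.0, -0.0, -173.2]
contact_force: [0.8, -0.0, -0.8]
finger_gap: 0.0425
gripper_force: 0.0
```

carry_out(
  increments=[
    [[0,0,-0.25,0,0,0,0],[0,0,0,0,0,0,0],[0,0,0,0,0,0,-1],[0,0,0,0,0,0,-1],[0,0,0,0,0,0,-1]],
  ],
)

```text
time: 7.25
tcp_pos: [0.5305, 0.1973, 0.002]
ee_rot: [180.0, 0.0, -173.2]
contact_force: [-0.7, -0.6, 0.2]
finger_gap: 0.0098
gripper_force: 26.3
```

carry_out(
  increments=[
    [[0,0,0,0,0,0,-1],[0,0,0,0,0,0,-1],[0,0,0,0,0,0,-1]],
  ],
)

```text
time: 7.55
tcp_pos: [0.5305, 0.1973, 0.002]
ee_rot: [180.0, 0.0, -173.2]
contact_force: [0.6, 0.5, 0.3]
finger_gap: 0.0095
gripper_force: 26.4
```

carry_out(
  increments=[
    [[0,0,2,0,0,0,-1],[0,0,4,0,0,0,-1],[0,0,4,0,0,0,-1],[0,0,4,0,0,0,-1],[0,0,4,0,0,0,-1]],
  ],
)

```text
time: 8.05
tcp_pos: [0.53, 0.1972, 0.1833]
ee_rot: [180.0, -0.0, -173.2]
contact_force: [0.6, -0.7, -0.0]
finger_gap: 0.0095
gripper_force: 26.3
```

carry_out(
  increments=[
    [[0,0,4,0,0,0,-1],[0,-3,3,0,0,-3,-1],[0,-4,2,0,0,-3,-1],[0,-4,0,0,0,-3,-1],[0,-4,0,0,0,-3,-1]],
  ],
)

```text
time: 8.55
tcp_pos: [0.5308, 0.046, 0.2733]
ee_rot: [180.0, 0.2, 174.7]
contact_force: [0.6, -0.2, -1.0]
finger_gap: 0.01
gripper_force: 26.3
```

carry_out(
  increments=[
    [[0,-4,0,0,0,-1.7,-1],[0,-4,0,0,0,0,-1],[0,-4,0,0,0,0,-1],[0,0,0,0,0,0,-1],[0,0,0,0,0,0,-1]],
  ],
)

```text
time: 9.05
tcp_pos: [0.5301, -0.0735, 0.2715]
ee_rot: [180.0, -0.0, 172.9]
contact_force: [1.6, 0.2, 0.1]
finger_gap: 0.0096
gripper_force: 26.3
```

```bash
python3 - <<'E'
from h import *
snap('wrist','w6');snap('top','top6');snap('side','side6')
a=cv2.imread('pics/w6.png');b=cv2.imread('pics/top6.png')[130:370,270:520];c=cv2.imread('pics/side6.png')[60:360,200:500]
cv2.imwrite('pics/c5.png',np.hstack([cv2.resize(a,(480,360)),cv2.resize(c,(320,320))[:, :320] if 0 else cv2.copyMakeBorder(cv2.resize(c,(320,320)),0,40,0,0,0)]))
s=status.get_state();print(s['time'],s['tcp_pos'],s['ee_rot'],s['finger_gap'],s['gripper_force'],s['q'])
E
```

```text
9.2 [ 0.5303494  -0.07165592  0.27186437] [ 1.79975830e+02 -3.11616966e-03  1.73142462e+02] 0.00972486539776227 26.347319190390408 [-1.48898182e+01  5.12600725e+00  1.28381796e+01  9.77186352e+01
  2.34970000e-02 -8.03228124e+00]
```

View pics/c5.png

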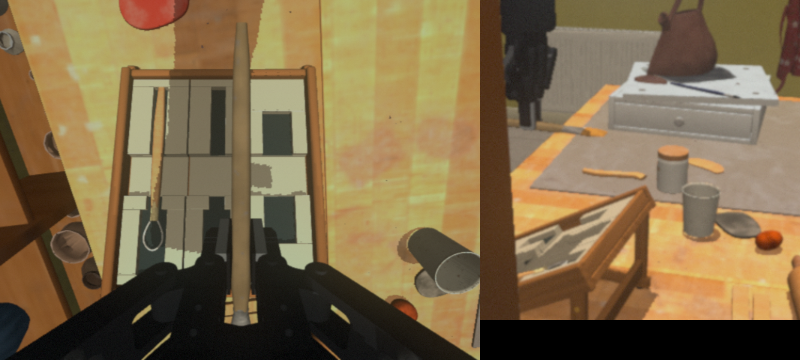

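```bash
python3 - <<'E'
from h import *
s=status.get_state();t=s['tcp_pos'];yaw=np.radians(s['ee_rot'][2]-180)
d=np.array([np.cos(yaw),np.sin(yaw),0])
for off in (-.107,.0,.075,.107):
  for h in (0,.004):
    X=t+d*off+[0,0,h]; print(off,h,proj('w6',X).round(1),proj('side6',X).round(1),proj('top6',X).round(1))
# butt measured with w6 + plane assumption: solve for distance/pitch using w6 (320,32)
o,v=ray('w6',(320,32)); 
for z in (-.02,-.01,0,.01,.02): X=o+v*((t[2]+z-o[2])/v[2]); print(z,(X-t)@d,(X-t)@np.array([-d[1],d[0],0]))
im=cv2.imread('pics/side6.png')[140:220,210:350]; cv2.imwrite('pics/c6a.png',cv2.resize(im,None,fx=5,fy=5,interpolation=cv2.INTER_CUBIC))
E
```

```text
-0.107 0 [327.2  30.4] [183.2 170.2] [431.1 316.7]
-0.107 0.004 [327.4  27.8] [182.9 167.6] [431.6 316.7]
0.0 0 [327.1 312.3] [247.3 178.7] [435.8 251.3]
0.0 0.004 [327.2 317.2] [247.2 176. ] [436.3 251. ]
0.075 0 [327. 448.] [295.8 185.1] [439.  206.6]
0.075 0.004 [327.1 455.1] [295.7 182.3] [439.5 206.2]
0.107 0 [327.  495.8] [317.4 188. ] [440.3 187.9]
0.107 0.004 [327.1 503.5] [317.4 185.2] [440.8 187.3]
-0.02 -0.11011356961511791 -0.0024414122726914293
-0.01 -0.10831684530564757 -0.0024350412427687823
0 -0.10652012099617716 -0.00242867021284613
0.01 -0.10472339668670681 -0.00242229918292349
0.02 -0.10292667237723645 -0.002415928153000843
```

View pics/c6a.png

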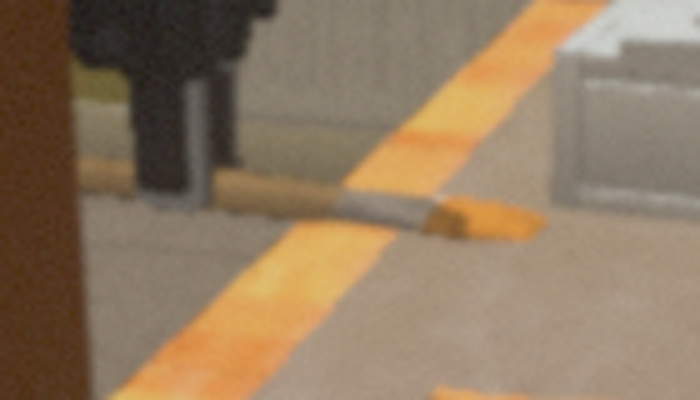

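The brush is held level and centred: the tip is at about (319,184) in the side view, where (317,185) was predicted. In the wrist view it sits about 7 px left of prediction, which is camera bias. I'll check that bias against the top camera.

```bash
python3 - <<'E'
from h import *
a=cv2.imread('pics/top0.png').astype(int);b=cv2.imread('pics/top6.png').astype(int)
d=abs(a-b).sum(2)
for r in range(184,322,4):
    print(r,[int(x) for x in d[r,418:456]] if r in(188,192,200,300,308) else [int(x) for x in np.nonzero(d[r,415:460]>45)[0]+415])
w=cv2.imread('pics/w6.png')
for r in (40,60,80,120,200): 
    g=cv2.cvtColor(w,cv2.COLOR_BGR2HSV)[r,295:350]; print(r,w[r,300:345,0].tolist())
E
```

```text
184 [448, 455, 459]
188 [29, 41, 42, 26, 25, 33, 44, 32, 36, 36, 37, 23, 25, 39, 47, 49, 29, 31, 32, 60, 63, 59, 53, 55, 57, 50, 53, 51, 51, 34, 28, 32, 34, 27, 27, 46, 12, 19]
192 [39, 62, 58, 59, 43, 59, 54, 26, 41, 28, 33, 49, 40, 33, 31, 21, 34, 54, 85, 111, 118, 124, 131, 126, 128, 136, 135, 142, 113, 77, 36, 24, 32, 18, 38, 21, 40, 31]
196 [415, 416, 417, 418, 419, 420, 421, 422, 423, 424, 425, 427, 428, 429, 430, 431, 435, 436, 437, 438, 439, 440, 441, 442, 443, 444, 445, 446, 447, 448, 450, 451, 452, 453, 454, 455, 456, 459]
200 [61, 59, 66, 55, 63, 67, 58, 41, 53, 55, 51, 53, 3, 58, 103, 114, 117, 98, 90, 139, 179, 233, 214, 188, 176, 152, 108, 81, 68, 51, 35, 44, 37, 37, 38, 46, 39, 62]
204 [415, 416, 417, 418, 419, 420, 421, 422, 423, 424, 425, 426, 427, 430, 431, 432, 433, 434, 435, 436, 437, 438, 439, 440, 441, 442, 443, 444, 445, 446, 447, 455, 456, 457, 458, 459]
208 [415, 416, 417, 418, 419, 420, 421, 422, 424, 425, 429, 430, 431, 432, 433, 434, 436, 437, 438, 439, 440, 441, 442, 443, 444, 445, 446, 447, 452, 453, 454, 455, 456, 457, 458, 459]
212 [415, 416, 417, 418,
[... 5792 characters left out ...]
8, 84, 82, 80, 78, 75, 73, 74, 73, 70, 69, 67, 66, 59, 52, 52, 60, 63, 65, 66, 66, 66, 65, 65, 66, 86, 102, 100, 99]
80 [53, 54, 57, 52, 55, 57, 56, 55, 53, 54, 56, 50, 56, 66, 70, 74, 80, 83, 83, 79, 77, 75, 75, 75, 76, 75, 75, 73, 70, 64, 62, 54, 54, 61, 73, 95, 109, 112, 109, 112, 109, 108, 111, 110, 111]
120 [55, 76, 88, 89, 87, 87, 89, 88, 89, 76, 63, 63, 65, 69, 71, 73, 72, 75, 76, 75, 77, 75, 75, 77, 76, 77, 76, 75, 73, 70, 67, 63, 57, 70, 117, 139, 142, 143, 142, 141, 141, 143, 142, 142, 142]
200 [76, 89, 91, 91, 90, 90, 90, 90, 83, 64, 60, 62, 66, 71, 70, 73, 73, 73, 76, 77, 75, 77, 77, 79, 78, 76, 76, 76, 76, 72, 68, 65, 60, 61, 96, 129, 143, 144, 143, 143, 143, 143, 143, 144, 143]
```

carry_out(
  increments=[
    [[-0.1,-0.7,0,-0.9,-7.4,0,-1],[-0.1,-0.7,0,-0.9,-7.4,0,-1],[-0.1,-0.7,0,-0.9,-7.4,0,-1],[-0.1,-0.8,0,-0.9,-7.4,0,-1],[0,0,0,0,0,0,-1]],
  ],
)

```text
time: 9.7
tcp_pos: [0.5199, -0.0986, 0.2638]
ee_rot: [179.8, 29.3, 173.0]
contact_force: [-1.1, -0.9, -1.7]
finger_gap: 0.0096
gripper_force: 26.3
```

carry_out(
  increments=[
    [[0,0,-3,0,0,0,-1],[0,0,-4,0,0,0,-1],[0,0,-4,0,0,0,-1],[0,0,-2.5,0,0,0,-1],[0,0,0,0,0,0,-1]],
  ],
)

```text
time: 10.2
tcp_pos: [0.5242, -0.0996, 0.1316]
ee_rot: [179.8, 29.2, 173.1]
contact_force: [-0.2, 0.4, -0.5]
finger_gap: 0.0098
gripper_force: 26.3
```

```bash
cat > loc.py <<'E'
from h import *
from fit import rot,Ro
p=np.load('tray.npy')
def loc(col=0):
    s=status.get_state();R=rot(p);O=np.array(p[:3])+R@[0,.072*col,0]
    T=Ro.from_euler('xyz',s['ee_rot'],degrees=True).as_matrix()
    l=R.T@(s['tcp_pos']-O)*1000; D=R.T@T@np.diag([-1,1,-1]) 
    print('t',s['time'],'local mm',l.round(1),'rotvec in slot',Ro.from_matrix(D).as_rotvec(degrees=True).round(2),'gap',s['finger_gap'],'F',s['contact_force'].round(1))
    return R,O,l
E
python3 - <<'E'
from loc import *
loc();snap('wrist','w7')
im=cv2.imread('pics/w7.png');cv2.imwrite('pics/c7.png',cv2.resize(im[0:260,180:440],(780,780))[:600])
for X in [(-112,-9,0),(-112,9,0),(-25,-9,0),(-25,9,0)]: 
    R=rot(p);print(X,proj('w7',p[:3]+R@np.array(X)/1000))
E
```

```text
t 10.2 local mm [-3.6  1.6 42.7] rotvec in slot [0.2  0.67 0.02] gap 0.009841428871252677 F [-0.2  0.4 -0.5]
(-112, -9, 0) [298.6847606   50.13488585]
(-112, 9, 0) [338.85846415  50.13267168]
(-25, -9, 0) [301.81112014 235.18477112]
(-25, 9, 0) [336.50319693 235.13443642]
```

```bash
python3 - <<'E'
from h import *
w=cv2.GaussianBlur(cv2.imread('pics/w7.png'),(3,3),0)
for r in (20,40,70,100,130,160,190,220):
    print(r,[tuple(int(c) for c in w[r,x]) for x in range(286,352,3)])
E
```

```text
20 [(27, 43, 60), (27, 43, 60), (26, 43, 60), (28, 45, 62), (28, 45, 62), (26, 42, 60), (27, 43, 61), (29, 45, 63), (30, 46, 63), (29, 45, 63), (28, 46, 63), (28, 45, 62), (28, 45, 62), (29, 46, 63), (29, 46, 64), (31, 47, 65), (31, 48, 65), (31, 49, 67), (33, 50, 67), (34, 50, 68), (32, 50, 67), (33, 51, 68)]
40 [(93, 116, 125), (93, 116, 125), (92, 116, 125), (92, 115, 125), (92, 116, 125), (93, 116, 125), (93, 116, 125), (93, 116, 126), (93, 116, 126), (88, 110, 120), (63, 91, 108), (68, 99, 118), (70, 101, 119), (71, 99, 116), (59, 82, 97), (89, 111, 121), (94, 117, 127), (94, 117, 127), (93, 117, 126), (95, 119, 128), (142, 176, 175), (148, 185, 182)]
70 [(95, 118, 127), (95, 118, 127), (95, 118, 127), (94, 117, 126), (54, 67, 71), (42, 50, 49), (42, 50, 48), (44, 51, 50), (43, 51, 52), (61, 87, 102), (72, 104, 123), (75, 108, 128), (75, 108, 128), (72, 105, 124), (66, 96, 114), (51, 72, 82), (43, 53, 51), (55, 68, 70), (95, 119, 127), (97, 120, 129), (97, 121, 130), (98, 121, 130)]
100 [(96, 119, 128), (96, 118, 128), (96, 118, 128), (95, 118, 128), (67, 83, 89), (43, 50, 49), 
[... 918 characters left out ...]
8, 128)]
190 [(95, 119, 128), (96, 119, 128), (95, 119, 128), (95, 119, 128), (89, 112, 121), (46, 56, 57), (43, 51, 51), (42, 52, 51), (59, 84, 98), (69, 101, 120), (74, 106, 126), (77, 111, 133), (77, 112, 134), (77, 111, 132), (72, 105, 126), (63, 91, 107), (46, 61, 67), (76, 96, 103), (95, 119, 128), (95, 119, 128), (95, 119, 128), (95, 118, 128)]
220 [(98, 122, 130), (97, 122, 130), (97, 121, 130), (96, 120, 129), (94, 117, 126), (54, 67, 68), (47, 56, 55), (47, 57, 56), (63, 88, 102), (73, 105, 124), (75, 108, 128), (76, 109, 129), (75, 108, 128), (74, 107, 126), (71, 103, 121), (64, 91, 107), (51, 67, 73), (87, 109, 117), (96, 121, 129), (95, 120, 129), (96, 120, 129), (97, 121, 130)]
```

```bash
python3 - <<'E'
from loc import *
R,O,l=loc()
def at(px,z):
    o,v=ray('w7',px); o=R.T@(o-O)*1000; v=R.T@v; return (o+v*(z-o[2])/v[2]).round(2)
C=R.T@(np.load('pics/w7.npz')['T'][:3,3]-O)*1000; print('cam',C.round(1),np.load('pics/w7.npz')['K'][0])
for r,b,sl,sr in [(70,321.5,298,337.5),(100,321,298.5,337),(160,321.5,300,336.5),(190,321.8,300.3,336.2)]:
    print(r,'brush',at((b,r),47),'slot',at((sl,r),0),at((sr,r),0))
T=Ro.from_euler('xyz',status.get_state()['ee_rot'],degrees=True).as_matrix()
print('tcp',proj('w7',O+R@l/1000),proj('w7',O+R@l/1000+T[:,2]*.043))
E
```

```text
t 10.25 local mm [ 0.1  0.9 45. ] rotvec in slot [0.12 0.32 0.06] gap 0.009662185162395141 F [ 0.7 -0.5  0.2]
cam [-83.9   0.4 185.1] [374.3232974    0.         320.94876193]
70 brush [-98.76   1.01  47.  ] slot [-103.82   -9.46    0.  ] [-103.81    8.5     0.  ]
100 brush [-89.18   0.83  47.  ] slot [-90.98  -9.48   0.  ] [-90.98   8.43   0.  ]
160 brush [-68.65   1.    47.  ] slot [-63.46  -9.26   0.  ] [-63.45   8.53   0.  ]
190 brush [-57.62   1.12  47.  ] slot [-48.69  -9.37   0.  ] [-48.67   8.56   0.  ]
tcp [321.33055223 323.60633072] [321.17379673 280.66843432]
```

carry_out(
  increments=[
    [[0.5,-0.14,-0.8,0,0,0,-1],[0.6,-0.1,-1.1,0,0,0,-1],[0.6,-0.1,-1.1,0,0,0,-1],[0.1,0,-0.2,0,0,0,-1],[0,0,0,0,0,0,-1]],
  ],
)

```text
time: 10.75
tcp_pos: [0.5457, -0.1054, 0.1066]
ee_rot: [-180.0, 29.9, 173.1]
contact_force: [-0.7, -0.2, 0.0]
finger_gap: 0.0093
gripper_force: 26.3
```

carry_out(
  increments=[
    [[0,0,0,0,0,0,-1]],
  ],
)

```text
time: 10.85
tcp_pos: [0.5455, -0.1055, 0.1068]
ee_rot: [-180.0, 30.0, 173.1]
contact_force: [-0.3, 0.8, 0.1]
finger_gap: 0.0097
gripper_force: 26.3
```

```bash
cat >> loc.py <<'E'
def at(f,px,z,col=0):
    R=rot(p);O=np.array(p[:3])+R@[0,.072*col,0]
    o,v=ray(f,px); o=R.T@(o-O)*1000; v=R.T@v; return (o+v*(z-o[2])/v[2]).round(1)
E
python3 - <<'E'
from loc import *
loc(); snap('wrist','w8'); loc()
a=cv2.imread('pics/w7.png');w=cv2.GaussianBlur(cv2.imread('pics/w8.png'),(3,3),0)
print([int(x) for x in a[15:50,321,2]]); print([int(x) for x in w[20:90,321,2]])
print([(r,at('w7',(321,r),49)) for r in (25,30,35,40)])
for r in (90,120,170,200): print(r,[int(w[r,x,2]) for x in range(292,350,2)],at('w8',(320,r),0)[0])
E
```

```text
t 10.85 local mm [ 3.  -1.7 10.4] rotvec in slot [-0.02 -0.09  0.03] gap 0.009702063148796566 F [-0.3  0.8  0.1]
t 10.9 local mm [ 2.8 -1.7 10.3] rotvec in slot [-0.02 -0.08  0.03] gap 0.00999189611510468 F [-0.5  0.7 -0.7]
[62, 64, 61, 64, 61, 61, 66, 83, 116, 126, 127, 127, 125, 128, 123, 123, 123, 122, 122, 123, 121, 120, 120, 120, 120, 119, 119, 120, 121, 121, 121, 120, 120, 121, 119]
[50, 50, 50, 50, 50, 51, 50, 51, 60, 83, 109, 121, 123, 123, 122, 121, 121, 120, 120, 121, 121, 121, 121, 121, 121, 121, 122, 122, 122, 123, 122, 122, 122, 122, 122, 123, 123, 124, 124, 125, 125, 126, 127, 128, 128, 128, 129, 129, 130, 130, 131, 131, 131, 131, 130, 129, 127, 126, 125, 125, 125, 125, 125, 125, 125, 125, 125, 125, 124, 125]
[(25, array([-111.9,    0.8,   49. ])), (30, array([-110.5,    0.8,   49. ])), (35, array([-109. ,    0.8,   49. ])), (40, array([-107.6,    0.8,   49. ]))]
90 [129, 129, 129, 129, 126, 87, 50, 47, 49, 65, 100, 116, 121, 122, 125, 125, 125, 124, 119, 106, 81, 54, 50, 51, 51, 50, 51, 52, 55] -86.5
120 [130, 130, 129, 129, 127, 94, 54, 48, 50, 81, 111, 121, 124, 125, 126, 126, 126, 125, 120, 110, 91, 62, 50, 49, 49, 51, 50, 50, 56] -75.7
170 [130, 130, 130, 129, 129, 113, 64, 49, 59, 100, 123, 132, 134, 135, 136, 137, 135, 133, 128, 117, 96, 66, 49, 49, 49, 49, 49, 50, 69] -56.4
200 [129, 130, 130, 129, 130, 121, 76, 52, 61, 97, 115, 123, 125, 126, 128, 128, 129, 128, 123, 113, 95, 64, 48, 48, 49, 50, 49, 52, 82] -44.0
```

```bash
python3 - <<'E'
from loc import *
w=cv2.imread('pics/w8.png');a=cv2.imread('pics/w7.png')
print('w8 b',[int(x) for x in w[28:80,321,0]]);print('w8 slot',[int(x) for x in w[28:80,342,2]]);print('w7',[int(x) for x in a[18:60,321,0]])
for r in range(30,80,5): print(r,at('w8',(321,r),16)[0],at('w8',(342,r),0)[0],at('w7',(321,r),51)[0])
E
```

```text
w8 b [47, 58, 69, 71, 72, 73, 70, 70, 70, 71, 71, 71, 70, 70, 72, 71, 71, 72, 73, 71, 72, 74, 72, 72, 73, 71, 73, 74, 72, 72, 74, 74, 73, 74, 76, 77, 75, 76, 75, 76, 76, 79, 76, 76, 76, 77, 77, 75, 75, 74, 73, 73]
w8 slot [54, 54, 54, 54, 51, 52, 52, 52, 52, 52, 52, 53, 54, 52, 51, 53, 50, 50, 52, 53, 52, 53, 52, 52, 54, 53, 52, 50, 53, 53, 51, 52, 50, 50, 52, 54, 52, 52, 53, 50, 51, 52, 50, 51, 52, 51, 51, 52, 51, 50, 52, 49]
w7 [31, 27, 26, 34, 54, 85, 93, 94, 94, 92, 93, 81, 73, 70, 70, 70, 71, 70, 69, 69, 69, 70, 68, 69, 69, 70, 70, 72, 69, 69, 70, 68, 71, 71, 71, 73, 71, 73, 72, 73, 73, 72]
30 -103.8 -106.7 -110.1
35 -102.4 -105.1 -108.7
40 -100.9 -103.5 -107.2
45 -99.5 -101.8 -105.8
50 -98.0 -100.2 -104.3
55 -96.5 -98.5 -102.8
60 -95.0 -96.9 -101.3
65 -93.5 -95.2 -99.8
70 -92.0 -93.5 -98.3
75 -90.4 -91.7 -96.8
```

carry_out(
  increments=[
    [[-0.24,0.17,-0.15,0,0,0,-1],[0,0,0,0,0,0,-1],[0,0,0,0,0,0,-1]],
  ],
)

```text
time: 11.2
tcp_pos: [0.5418, -0.1034, 0.1035]
ee_rot: [-180.0, 29.8, 173.1]
contact_force: [-0.4, 0.2, 0.4]
finger_gap: 0.0096
gripper_force: 26.3
```

```bash
python3 - <<'E'
from loc import *
loc(); snap('wrist','w9'); loc()
w=cv2.GaussianBlur(cv2.imread('pics/w9.png'),(3,3),0)
for r in (90,120,200): print(r,[int(w[r,x,2]) for x in range(292,350,2)],at('w9',(320,r),0)[0])
E
```

```text
t 11.2 local mm [-2.  -0.   9.4] rotvec in slot [0.   0.04 0.01] gap 0.009550075575113429 F [-0.4  0.2  0.4]
t 11.25 local mm [-2.  -0.1  9.4] rotvec in slot [0.   0.04 0.01] gap 0.009730146246758472 F [-0.2 -0.8 -1.1]
90 [129, 128, 113, 66, 49, 47, 47, 48, 47, 65, 101, 116, 121, 123, 125, 125, 125, 124, 119, 107, 81, 54, 49, 50, 50, 52, 54, 75, 119] -91.5
120 [130, 130, 124, 86, 51, 48, 48, 49, 51, 81, 110, 120, 124, 124, 125, 126, 126, 125, 119, 109, 90, 60, 49, 49, 50, 49, 56, 95, 128] -80.8
200 [129, 129, 129, 115, 67, 50, 48, 48, 61, 95, 113, 122, 124, 126, 128, 128, 128, 127, 123, 112, 94, 65, 49, 49, 49, 52, 82, 123, 129] -49.3
```

carry_out(
  increments=[
    [[0.23,-0.03,-0.3,0,0,0,-1],[0.23,-0.03,-0.3,0,0,0,-1],[0,0,0,0,0,0,-1],[0,0,0,0,0,0,-1]],
  ],
)

```text
time: 11.65
tcp_pos: [0.5464, -0.1039, 0.0968]
ee_rot: [180.0, 29.8, 173.1]
contact_force: [-0.9, 0.1, 0.3]
finger_gap: 0.0097
gripper_force: 26.3
```

```bash
python3 - <<'E'
from loc import *
loc()
E
```

```text
t 11.65 local mm [-1.4 -0.   1.3] rotvec in slot [0.02 0.11 0.  ] gap 0.009654622430914406 F [-0.9  0.1  0.3]
```

carry_out(
  increments=[
    [[0.05,0,-0.09,0,0,0,-1],[0,0,0,0,0,0,-1]],
  ],
)

```text
time: 11.85
tcp_pos: [0.547, -0.104, 0.0963]
ee_rot: [180.0, 29.8, 173.1]
contact_force: [-0.0, -0.3, -0.2]
finger_gap: 0.0096
gripper_force: 26.3
```

carry_out(
  increments=[
    [[0.05,0,-0.09,0,0,0,-1],[0,0,0,0,0,0,-1]],
  ],
)

```text
time: 12.05
tcp_pos: [0.5475, -0.104, 0.0955]
ee_rot: [180.0, 29.8, 173.1]
contact_force: [-1.0, 0.5, -0.6]
finger_gap: 0.0096
gripper_force: 26.3
```

carry_out(
  increments=[
    [[0.05,0,-0.09,0,0,0,-1],[0,0,0,0,0,0,-1]],
  ],
)

```text
time: 12.25
tcp_pos: [0.5481, -0.1041, 0.0948]
ee_rot: [-180.0, 29.8, 173.1]
contact_force: [-0.6, 0.4, 1.4]
finger_gap: 0.0095
gripper_force: 26.5
```

carry_out(
  increments=[
    [[0.05,0,-0.09,0,0,0,-1],[0,0,0,0,0,0,-1]],
  ],
)

```text
time: 12.45
tcp_pos: [0.5482, -0.1041, 0.0947]
ee_rot: [-180.0, 29.8, 173.1]
contact_force: [-8.0, 1.6, 8.2]
finger_gap: 0.0099
gripper_force: 27.4
```

```bash
python3 - <<'E'
from loc import *
loc();snap('wrist','w10');snap('side','s10')
w=cv2.GaussianBlur(cv2.imread('pics/w10.png'),(3,3),0)
for r in (90,120,200): print(r,[int(w[r,x,2]) for x in range(286,356,2)])
E
```

```text
t 12.45 local mm [-0.8  0.  -1.4] rotvec in slot [-0.01  0.08  0.01] gap 0.00988566581658623 F [-8.   1.6  8.2]
90 [129, 128, 129, 129, 111, 65, 49, 48, 46, 46, 47, 47, 64, 100, 115, 120, 122, 124, 125, 125, 123, 117, 106, 80, 53, 50, 49, 49, 50, 50, 56, 83, 122, 129, 130]
120 [129, 129, 129, 129, 121, 81, 51, 47, 46, 47, 45, 50, 81, 111, 121, 123, 124, 125, 126, 125, 124, 119, 109, 89, 61, 48, 48, 48, 49, 49, 58, 96, 127, 131, 130]
200 [129, 129, 129, 129, 129, 115, 70, 50, 48, 48, 47, 58, 95, 114, 122, 124, 125, 127, 128, 128, 127, 122, 112, 94, 64, 48, 48, 47, 47, 55, 93, 126, 129, 129, 129]
```

carry_out(
  increments=[
    [[-0.04,0,0.07,0,0,0,-1],[0,0,0,0,0,0,-0.6],[0,0,0,0,0,0,-0.4],[0,0,0,0,0,0,-0.2],[0,0,0,0,0,0,-0.2]],
  ],
)

```text
time: 13.05
tcp_pos: [0.5481, -0.104, 0.0941]
ee_rot: [180.0, 29.8, 173.1]
contact_force: [-0.2, 0.0, 0.2]
finger_gap: 0.0337
gripper_force: 0.0
```

carry_out(
  increments=[
    [[-0.5,0.06,0.87,0,0,0,-0.2],[-1,0.12,1.73,0,0,0,-0.2],[-2,0.24,3.46,0,0,0,-0.2],[-1,0.1,3,0,0,0,-0.2],[0,0,0,0,0,0,-0.2]],
  ],
)

```text
time: 13.55
tcp_pos: [0.5055, -0.1001, 0.1933]
ee_rot: [-179.8, 30.5, 173.2]
contact_force: [0.8, 0.5, 1.0]
finger_gap: 0.034
gripper_force: 0.0
```

```bash
python3 - <<'E'
from loc import *
loc();snap('wrist','w11');loc()
im=cv2.imread('pics/w11.png');a=cv2.convertScaleAbs(im,alpha=1.5)
cv2.imwrite('pics/c10.png',cv2.resize(a,(800,600)))
R=rot(p)
for X in [(-107,0,12),(-60,0,12),(25,0,0),(75,0,12),(107,0,12),(112,15,0),(112,-15,0),(-112,9,0)]: print(X,proj('w11',p[:3]+R@np.array(X)/1000).round(1))
for r in (40,70,100,130,160,200,240,280,300,320,340,360): print(r,[int(x) for x in im[r,290:352:2,2]],[int(x) for x in im[r,290:352:2,0]])
E
```

```text
t 13.55 local mm [ 11.1  -1.2 105.5] rotvec in slot [-0.17 -0.63  0.09] gap 0.034049104984199496 F [0.8 0.5 1. ]
t 13.6 local mm [  8.8  -0.9 103.2] rotvec in slot [-0.12 -0.4   0.06] gap 0.034081882599539884 F [-0.2  0.1 -0.4]
(-107, 0, 12) [325.2  41.3]
(-60, 0, 12) [324.8 128.3]
(25, 0, 0) [324.2 252.5]
(75, 0, 12) [324.1 323.3]
(107, 0, 12) [323.9 360.5]
(112, 15, 0) [343.  356.1]
(112, -15, 0) [304.6 356. ]
(-112, 9, 0) [340.4  35.2]
40 [126, 126, 127, 128, 127, 129, 126, 128, 126, 110, 55, 52, 48, 50, 52, 52, 52, 50, 59, 59, 57, 54, 53, 51, 56, 99, 135, 183, 186, 185, 184] [94, 95, 96, 96, 95, 98, 94, 96, 93, 83, 46, 44, 43, 42, 45, 44, 46, 44, 45, 46, 44, 45, 46, 44, 46, 74, 102, 149, 152, 151, 151]
70 [129, 130, 128, 128, 129, 130, 128, 129, 128, 122, 57, 50, 51, 52, 53, 52, 90, 117, 122, 125, 125, 112, 66, 51, 55, 113, 130, 131, 130, 131, 130] [96, 97, 94, 95, 96, 96, 96, 97, 96, 92, 46, 45, 45, 46, 47, 46, 56, 77, 79, 74, 74, 66, 47, 46, 45, 84, 97, 97, 96, 99, 97]
100 [130, 127, 129, 129, 131, 130, 129, 128, 128, 124, 60, 51, 50, 49, 49, 77, 114, 123, 124, 126, 122, 108, 6
[... 2147 characters left out ...]
1, 62, 67, 65, 69, 69, 68, 67, 67, 70, 70, 70, 67, 65, 58, 60, 70, 70, 66, 105, 157, 159, 158]
340 [186, 185, 186, 186, 187, 187, 155, 73, 84, 149, 174, 179, 185, 186, 187, 184, 184, 183, 179, 173, 174, 176, 159, 86, 71, 72, 60, 146, 187, 187, 187] [155, 154, 154, 155, 155, 156, 125, 65, 63, 59, 63, 65, 70, 72, 69, 68, 67, 66, 66, 65, 65, 65, 59, 67, 68, 68, 51, 125, 159, 158, 158]
360 [174, 176, 174, 175, 174, 173, 175, 171, 170, 171, 171, 171, 171, 171, 170, 171, 169, 170, 170, 171, 170, 169, 169, 170, 168, 169, 169, 173, 177, 176, 178] [146, 147, 145, 146, 145, 145, 146, 144, 143, 144, 143, 144, 144, 145, 145, 145, 143, 145, 145, 146, 145, 145, 145, 145, 143, 146, 144, 148, 150, 149, 153]
```

View pics/c10.png

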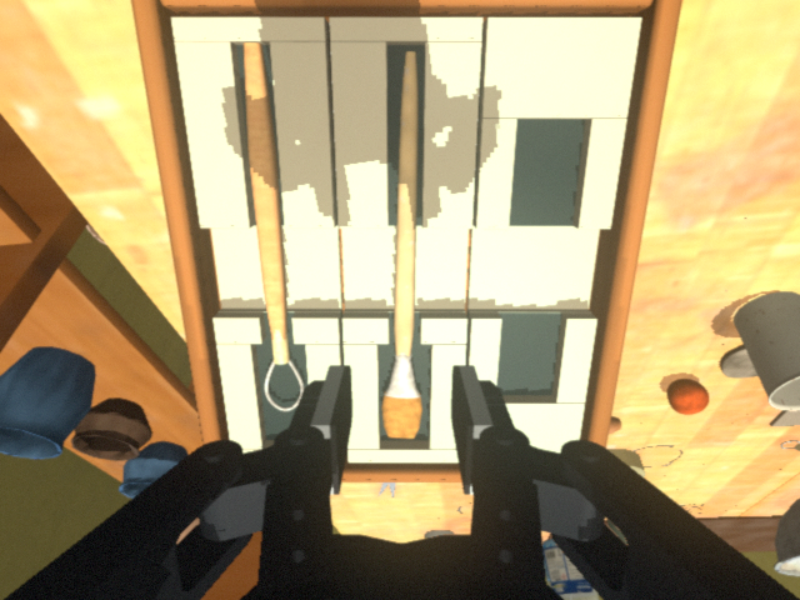

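The picture shows the brush lying in its slot, centred and bristles up the slope (about (405,50)-(402,438) in the enlarged view). The loop tool is untouched. Next is the spatula. My first crop cut off its upper end, so I'm redoing the outline.

```bash
python3 - <<'E'
from h import *
for s,(x,y,w,h) in [('w1',(280,120,120,190)),('w2',(370,130,120,190)),('w3',(470,150,110,190))]:
    im=cv2.imread(f'pics/{s}.png')[y:y+h,x:x+w]; hs=cv2.cvtColor(im,cv2.COLOR_BGR2HSV)
    m=((hs[...,1]>85)).astype(np.uint8); n,l,st,_=cv2.connectedComponentsWithStats(m); k=1+np.argmax(st[1:,4])
    ys,xs=np.nonzero(l==k); print(s,st[k])
    P=np.array([onz(s,(a+x,b+y),.0154)[:2]*1000 for a,b in zip(xs,ys)],np.float32)
    r=cv2.minAreaRect(P); print('rect',r)
    for X in range(450,605,10):
        q=P[abs(P[:,0]-X)<1.5]
        if len(q) and s!='w3': print(X,q[:,1].min().round(1),q[:,1].max().round(1),'c',((q[:,1].min()+q[:,1].max())/2).round(1))
E
python3 -c "
import sys;sys.path.insert(0,'.')
from loc import *;loc()
s=status.get_state();print(s['tcp_pos'],s['ee_rot'])"
```

```text
w1 [  24   25   39  142 2497]
rect ((525.17529296875, 412.29620361328125), (143.92886352539062, 27.854602813720703), 0.4741225838661194)
460 405.7 420.6 c 413.1
470 402.1 418.2 c 410.2
480 399.4 416.6 c 408.0
490 398.4 416.0 c 407.2
500 398.5 416.2 c 407.4
510 399.6 416.4 c 408.0
520 401.7 416.7 c 409.2
530 402.8 418.0 c 410.4
540 403.9 419.2 c 411.6
550 405.0 422.4 c 413.7
560 406.1 424.7 c 415.4
570 407.1 426.0 c 416.6
580 404.1 426.2 c 415.2
590 398.9 423.2 c 411.0
w2 [  30   29   49  138 2556]
rect ((525.6234130859375, 411.2236022949219), (143.90628051757812, 28.593639373779297), 0.5564735531806946)
460 403.9 419.9 c 411.9
470 400.2 418.3 c 409.2
480 397.9 415.8 c 406.9
490 397.0 415.2 c 406.1
500 397.0 415.4 c 406.2
510 398.1 415.6 c 406.8
520 399.1 416.8 c 408.0
530 401.1 417.8 c 409.5
540 402.0 419.6 c 410.8
550 402.9 421.1 c 412.0
560 404.8 424.2 c 414.5
570 405.1 425.3 c 415.2
580 400.6 425.9 c 413.3
590 397.9 422.8 c 410.4
w3 [  25   21   61  135 2733]
rect ((525.33154296875, 409.6649169921875), (143.550048828125, 30.48171615600586), 0.6264350414276123)
t 13.6 local mm [  8.8  -0.9 103.2] rotvec in slot [-0.12 -0.4   0.06] gap 0.034081882599539884 F [-0.2  0.1 -0.4]
[ 0.50469311 -0.09971186  0.19026988] [-179.84601344   30.27615321  173.12103692]
```

carry_out(
  increments=[
    [[0,0,4,0.9,7.5,0,0],[0,1,4,0.9,7.5,0,0],[0.4,4,0,0.9,7.5,0,0.2],[0.4,4.5,0,0.9,7.5,0,0.2],[0.4,4.5,0,0,0,1.6,0.2]],
  ],
)

```text
time: 14.1
tcp_pos: [0.5175, 0.0417, 0.2557]
ee_rot: [-179.9, -0.7, 174.6]
contact_force: [0.7, -0.1, -1.1]
finger_gap: 0.0515
gripper_force: 0.0
```

carry_out(
  increments=[
    [[0.4,4.5,0,0,0,1.7,0.2],[0.4,4.5,0,0,0,1.7,0.2],[0,4.5,0,0,0,1.7,0.2],[0,4.5,0,0,0,1.7,0.2],[0,4.5,0,0,0,1.7,0.2]],
  ],
)

```text
time: 14.6
tcp_pos: [0.5226, 0.2676, 0.2611]
ee_rot: [-179.9, -0.0, -176.8]
contact_force: [-0.0, 0.2, -0.1]
finger_gap: 0.0515
gripper_force: 0.0
```

carry_out(
  increments=[
    [[0,4.5,0,0,0,1.7,0.2],[0,4.5,0,0,0,1.6,0.2],[0,4,0,0,0,0,0.2],[0,0,0,0,0,0,0.2],[0,0,0,0,0,0,0.2]],
  ],
)

```text
time: 15.1
tcp_pos: [0.5225, 0.3964, 0.2603]
ee_rot: [-179.9, -0.1, -173.4]
contact_force: [-0.9, 0.0, 0.2]
finger_gap: 0.0515
gripper_force: 0.0
```

carry_out(
  increments=[
    [[0.1,0.5,-4,0,0,0,0.2],[0.1,0.5,-4,0,0,0,0.2],[0.1,0.3,-4,0,0,0,0.2],[0,0,-4,0,0,0,0.2],[0,0,-4,0,0,0,0.2]],
  ],
)

```text
time: 15.6
tcp_pos: [0.5264, 0.4069, 0.0613]
ee_rot: [-179.9, 0.1, -173.7]
contact_force: [-0.1, -0.3, 0.3]
finger_gap: 0.0512
gripper_force: 0.0
```

carry_out(
  increments=[
    [[0,0,0,0,0,0,0.2],[0,0,0,0,0,0,0.2]],
  ],
)

```text
time: 15.8
tcp_pos: [0.5257, 0.407, 0.0622]
ee_rot: [-179.9, -0.1, -173.6]
contact_force: [-0.1, 0.3, 1.0]
finger_gap: 0.0509
gripper_force: 0.0
```

```bash
python3 - <<'E'
from loc import *
snap('wrist','w12');s=status.get_state();t=s['tcp_pos'];print(s['time'],t,s['ee_rot'])
print(proj('w12',[t[0],t[1],.0174]),proj('w12',[.455,.41,.0174]))
im=cv2.imread('pics/w12.png');hs=cv2.cvtColor(im,cv2.COLOR_BGR2HSV)
m=((hs[...,1]>85)&(np.arange(480)[:,None]<440)).astype(np.uint8); n,l,st,c=cv2.connectedComponentsWithStats(m)
for k in range(1,n):
    if st[k,4]>800: print(st[k],c[k].round())
u,v=np.round(proj('w12',[.50,.408,.0174])).astype(int);k=l[v,u];print(u,v,k)
if k:
    ys,xs=np.nonzero(l==k);P=np.array([onz('w12',q,.0154)[:2]*1000 for q in zip(xs,ys)],np.float32)
    for X in range(450,605,10):
        q=P[abs(P[:,0]-X)<1]
        if len(q): print(X,q[:,1].min().round(1),q[:,1].max().round(1),'c',((q[:,1].min()+q[:,1].max())/2).round(1))
E
```

```text
15.85 [0.52736441 0.40834211 0.06482567] [ 179.97997556    0.20863723 -173.61239084]
[324.51426563 273.06714077] [344.91991039 136.33063099]
[    0     0   162   440 62359] [ 73. 208.]
[ 298  133   69  245 7753] [331. 257.]
330 225 2
460 405.9 420.6 c 413.2
470 402.2 418.2 c 410.2
480 399.7 416.1 c 407.9
490 398.6 415.9 c 407.2
500 398.6 415.7 c 407.1
510 399.6 416.4 c 408.0
520 401.2 417.1 c 409.2
530 402.2 418.4 c 410.3
540 403.8 419.7 c 411.7
550 404.8 421.5 c 413.2
560 406.5 424.0 c 415.3
570 407.0 425.9 c 416.5
580 401.6 425.9 c 413.8
590 400.7 423.0 c 411.8
```

carry_out(
  increments=[
    [[0,0.2,-2,0,0,0,0.2],[0,0,-2,0,0,0,0.2],[0,0,-1,0,0,0,0.2],[0,0,0,0,0,0,0.2],[0,0,0,0,0,0,0.2]],
  ],
)

```text
time: 16.35
tcp_pos: [0.5275, 0.4114, 0.0148]
ee_rot: [180.0, 0.2, -173.5]
contact_force: [0.8, 0.6, 0.2]
finger_gap: 0.051
gripper_force: 0.0
```

```bash
python3 - <<'E'
from loc import *
s=status.get_state();print(s['time'],s['tcp_pos'],s['ee_rot'],s['contact_force'])
E
```

```text
16.35 [0.52745081 0.41138288 0.01476886] [ 179.95713166    0.23980975 -173.54742443] [0.80120911 0.61925792 0.19049312]
```

carry_out(
  increments=[
    [[-0.15,-0.1,-0.7,0,0,0,0.2],[0,0,0,0,0,0,0.2],[0,0,0,0,0,0,0.2]],
  ],
)

```text
time: 16.65
tcp_pos: [0.5247, 0.4097, 0.0057]
ee_rot: [-180.0, 0.1, -173.5]
contact_force: [-0.2, 0.9, -0.4]
finger_gap: 0.0513
gripper_force: 0.0
```

carry_out(
  increments=[
    [[0,0,0,0,0,0,-0.4],[0,0,0,0,0,0,-1],[0,0,0,0,0,0,-1],[0,0,0,0,0,0,-1],[0,0,0,0,0,0,-1]],
  ],
  newtons=35,
)

```text
time: 17.15
tcp_pos: [0.525, 0.41, 0.0059]
ee_rot: [-180.0, 0.1, -173.5]
contact_force: [-0.5, 0.2, 0.8]
finger_gap: 0.0162
gripper_force: 34.2
```

carry_out(
  increments=[
    [[0,0,0,0,0,0,-1]],
  ],
)

```text
time: 17.25
tcp_pos: [0.525, 0.4099, 0.0059]
ee_rot: [-180.0, 0.1, -173.5]
contact_force: [0.3, 0.9, 1.8]
finger_gap: 0.0165
gripper_force: 34.3
```

carry_out(
  increments=[
    [[0,0,2,0,0,0,-1],[0,0,4,0,0,0,-1],[0,0,5,0,0,0,-1],[0,0,5,0,0,0,-1],[0,-1,5,0,0,0,-1]],
  ],
)

```text
time: 17.75
tcp_pos: [0.524, 0.4005, 0.2159]
ee_rot: [-180.0, 0.0, -173.5]
contact_force: [0.8, 0.7, 0.6]
finger_gap: 0.0161
gripper_force: 34.1
```

carry_out(
  increments=[
    [[0,-3,4,0,0,0,-1],[0,-4.5,1,0,0,-1.5,-1],[0.2,-4.5,0,0,0,-1.5,-1],[0.2,-4.5,0,0,0,-1.5,-1],[0.2,-4.5,0,0,0,-1.5,-1]],
  ],
)

```text
time: 18.25
tcp_pos: [0.5304, 0.1884, 0.2645]
ee_rot: [-180.0, 0.1, -179.6]
contact_force: [0.5, -0.8, 0.7]
finger_gap: 0.0165
gripper_force: 34.1
```

carry_out(
  increments=[
    [[0.2,-4.5,0,0,0,-1.5,-1],[0.2,-4.5,0,0,0,0,-1],[0,-4.5,0,0,0,0,-1],[0,-4,0,0,0,0,-1],[0,-3,0,0,0,0,-1]],
  ],
)

```text
time: 18.75
tcp_pos: [0.5342, -0.0175, 0.2642]
ee_rot: [-179.9, 0.0, 178.9]
contact_force: [-0.3, -0.1, -0.8]
finger_gap: 0.0165
gripper_force: 34.1
```

carry_out(
  increments=[
    [[0,0,0,-0.9,-7.5,0,-1],[0,0,0,-0.9,-7.5,0,-1],[0,0,0,-0.9,-7.5,0,-1],[0,0,0,-0.9,-7.3,0,-1],[0,0,0,0,0,0,-1]],
  ],
)

```text
time: 19.25
tcp_pos: [0.5272, -0.0136, 0.2555]
ee_rot: [-176.7, 29.3, 179.8]
contact_force: [-0.9, -0.0, -3.5]
finger_gap: 0.0164
gripper_force: 34.1
```

```bash
python3 - <<'E'
from loc import *
loc(1);s=status.get_state();print(s['tcp_pos'],s['ee_rot'])
E
```

```text
t 19.25 local mm [ 51.7  15.3 153.8] rotvec in slot [0.07 0.45 5.9 ] gap 0.01635001776626707 F [-0.9 -0.  -3.5]
[ 0.52723513 -0.0136434   0.25546666] [-176.7273408    29.25942411  179.8179847 ]
```

carry_out(
  increments=[
    [[0.2,-0.5,-3,0,0,0,-1],[0.2,-0.5,-4,0,0,0,-1],[0.2,-0.5,-3,0,0,0,-1],[0.1,-0.4,-2,0,0,0,-1],[0,0,0,0,0,0,-1]],
  ],
)

```text
time: 19.75
tcp_pos: [0.5402, -0.0342, 0.1405]
ee_rot: [-176.7, 29.4, 179.8]
contact_force: [-0.6, 1.2, -0.4]
finger_gap: 0.0164
gripper_force: 34.1
```

carry_out(
  increments=[
    [[0,0,0,0,0,0,-1],[0,0,0,0,0,0,-1]],
  ],
)

```text
time: 19.95
tcp_pos: [0.5438, -0.0343, 0.1479]
ee_rot: [-176.6, 30.1, 179.9]
contact_force: [-0.2, 0.0, -0.1]
finger_gap: 0.0162
gripper_force: 34.1
```

```bash
cat > chk.py <<'E'
from loc import *
def chk(f):
    loc(1);snap('wrist',f);R,O,l=loc(1)
    im=cv2.GaussianBlur(cv2.imread('pics/'+f+'.png'),(3,3),0)
    zt=l[2]+8
    rows={}
    for X in (-100,-85,-79,-70,-60,-50,-40,-30):
        u,v=proj(f,O+R@np.array([X,0,0])/1000); v=int(round(v))
        if 0<=v<480:
            a,b=int(u)-50,int(u)+52
            print(X,v,'y0..',at(f,(a,v),0,1)[1],at(f,(b,v),0,1)[1],'px',a,[f"{int(im[v,x,2])}/{int(im[v,x,0])}" for x in range(a,b,3)])
    u=int(proj(f,O+R@(l+[-50,0,4])/1000)[0]); print('col',u,[(r,f"{int(im[r,u,2])}/{int(im[r,u,0])}",at(f,(u,r),zt,1)[0]) for r in range(0,150,4)])
E
python3 -c "
from chk import *;chk('w13')"
```

```text
t 19.95 local mm [14.6 -3.3 51.1] rotvec in slot [-0.02 -0.43  5.92] gap 0.016247744687009243 F [-0.2  0.  -0.1]
t 20.0 local mm [14.5 -3.2 51.2] rotvec in slot [-0.02 -0.45  5.93] gap 0.016242189752944163 F [ 0.4  0.3 -0.2]
-100 38 y0.. -22.9 23.6 px 305 ['122/91', '123/92', '122/91', '122/92', '123/92', '122/90', '122/91', '123/91', '123/93', '123/92', '123/92', '123/92', '122/92', '123/93', '123/92', '123/93', '123/92', '124/92', '124/93', '123/92', '125/93', '124/93', '124/92', '125/94', '171/138', '178/144', '178/144', '178/144', '178/144', '177/144', '178/144', '178/144', '179/144', '178/144']
-85 73 y0.. -23.5 24.4 px 301 ['122/90', '121/90', '121/91', '121/91', '121/91', '121/90', '121/90', '121/90', '122/90', '122/91', '121/90', '122/91', '121/90', '122/90', '122/91', '122/91', '121/91', '121/91', '122/91', '122/91', '123/92', '123/92', '122/91', '123/91', '122/92', '153/120', '177/143', '178/144', '178/144', '178/143', '178/144', '178/144', '177/144', '178/143']
-79 87 y0.. -23.9 24.5 px 299 ['122/91', '122/91', '122/90', '119/89', '59/47', '43/39', '44/40', '44/39', '44/40
[... 2645 characters left out ...]
8)), (72, '121/90', np.float64(-79.6)), (76, '122/91', np.float64(-78.4)), (80, '121/89', np.float64(-77.2)), (84, '78/59', np.float64(-76.0)), (88, '44/40', np.float64(-74.8)), (92, '44/40', np.float64(-73.5)), (96, '43/39', np.float64(-72.3)), (100, '41/38', np.float64(-71.1)), (104, '40/37', np.float64(-69.8)), (108, '41/38', np.float64(-68.5)), (112, '42/38', np.float64(-67.3)), (116, '41/37', np.float64(-66.0)), (120, '40/36', np.float64(-64.7)), (124, '40/37', np.float64(-63.4)), (128, '40/36', np.float64(-62.1)), (132, '41/37', np.float64(-60.8)), (136, '40/36', np.float64(-59.5)), (140, '40/35', np.float64(-58.2)), (144, '44/35', np.float64(-56.8)), (148, '64/33', np.float64(-55.5))]
```

```bash
cat >> chk.py <<'E'
def spat(f,R,O,l):
    im=cv2.imread('pics/'+f+'.png').astype(int); zt=l[2]+8.5
    for X in (-65,-60,-55,-45,-35,-25,-20):
        u,v=proj(f,O+R@(np.array([l[0]+X,l[1],zt]))/1000); v=int(round(v))
        x=np.arange(int(u)-70,int(u)+70); m=(im[v,x,2]>1.75*im[v,x,0])&(im[v,x,2]>60)
        if m.any():
            a=at(f,(x[m].min(),v),zt,1);b=at(f,(x[m].max(),v),zt,1); print(X,v,a[:2],b[:2],'c',((a+b)/2)[1].round(1))
E
python3 -c "
from chk import *
R,O,l=loc(1);print(l);spat('w13',R,O,l)"
```

```text
t 20.0 local mm [14.5 -3.2 51.2] rotvec in slot [-0.02 -0.45  5.93] gap 0.016242189752944163 F [ 0.4  0.3 -0.2]
[14.48215834 -3.21762549 51.23204844]
-65 163 [-50.2  -7.8] [-51.7   7.1] c -0.4
-60 178 [-44.7  -9.7] [-47.9  21. ] c 5.6
-55 191 [-38.1 -28.1] [-43.2  21.1] c -3.5
-45 218 [-28.  -28.3] [-33.1  21.4] c -3.5
-35 244 [-17.7 -28.5] [-22.9  22. ] c -3.2
-25 268 [ -7.9 -28.3] [-13.2  22.9] c -2.7
-20 280 [ -4.2 -14.1] [-8.1 23.4] c 4.6
```

carry_out(
  increments=[
    [[-1.24,0.24,-0.72,0,0.4,0,-1],[0.7,-0.09,-1.2,0,0,0,-1],[0.7,-0.09,-1.2,0,0,0,-1],[0.5,-0.06,-0.9,0,0,0,-1],[0,0,0,0,0,0,-1]],
  ],
)

```text
time: 20.5
tcp_pos: [0.5471, -0.0336, 0.1025]
ee_rot: [-176.6, 29.3, 179.9]
contact_force: [-0.2, -0.8, -0.8]
finger_gap: 0.0164
gripper_force: 34.1
```

carry_out(
  increments=[
    [[0,0,0,0,0,0,-1],[0,0,0,0,0,0,-1]],
  ],
)

```text
time: 20.7
tcp_pos: [0.5486, -0.0341, 0.1054]
ee_rot: [-176.6, 29.6, 179.9]
contact_force: [0.1, -0.1, 0.3]
finger_gap: 0.0162
gripper_force: 34.1
```

```bash
cat > c2.py <<'E'
from chk import *
def go(f):
    snap('wrist',f);R,O,l=loc(1)
    im=cv2.GaussianBlur(cv2.imread('pics/'+f+'.png'),(3,3),0).astype(int)
    for X in (-72,-65,-55,-45,-35):
        L=[];zt=l[2]+8.5
        for y in np.arange(-24,24.1,0.5):
            u,v=np.round(proj(f,O+R@np.array([X,y,zt])/1000)).astype(int); q=im[v,u]; L.append('s' if q[2]>1.75*q[0] and q[2]>60 else '.')
        F=[]
        for y in np.arange(-24,24.1,0.5):
            u,v=np.round(proj(f,O+R@np.array([X,y,0])/1000)).astype(int); q=im[v,u]; F.append('d' if q[2]<75 else 's' if q[2]>1.75*q[0] else '.')
        print(X,'spat@',''.join(L));print('   floor',''.join(F))
    S=''
    for X in np.arange(-90,-40,1):
        u,v=np.round(proj(f,O+R@np.array([X,l[1]+4,zt])/1000)).astype(int); q=im[v,u]; S+='d' if q[2]<70 else 's' if q[2]>1.75*q[0] else '.'
    print('x -90..-40 @zt',S)
    S=''
    for X in np.arange(-90,-40,1):
        u,v=np.round(proj(f,O+R@np.array([X,l[1]+12,0])/1000)).astype(int); q=im[v,u]; S+='d' if q[2]<70 else 's' if q[2]>1.75*q[0] else '.'
    print('x -90..-40 @0',S)
E
python3 -c "
from c2 import *;go('w14')"
```

```text
t 20.75 local mm [-2.4 -2.4 12. ] rotvec in slot [-0.03  0.09  5.94] gap 0.0161800517325743 F [-0.3  0.3 -0.2]
-72 spat@ ......................................ssssssssssssssssssss.ss....................................
   floor ...........ddddddddddddddddddddddddddddddssssssssssddddddddddddddddddddddddddddddddd.............
-65 spat@ .................................ssssssssssssssssssssssssssssss..................................
   floor ............ddddddddddddddddddddddddsssssssssssssssssssssssssssssssssssdddddddddddddd............
-55 spat@ ..........................sssssssssssssssssssssssssssssssss......................................
   floor ............dddddddddddddddddsssssssssssssssssssssssssssssssssssssdddddddddddddddddd.............
-45 spat@ .....................ssssssssssssssssssssssssssssssssss..........................................
   floor ............ddddddddddddsssssssssssssssssssssssssssssssssssssddddddddddddddddddddddd.............
-35 spat@ ....................ssssssssssssssssssssssssssssssssss...........................................
   floor ............ddddddddsssssssssssssssssssssssssssssssssssssssddddddddddddddddddddddddd.............
x -90..-40 @zt ...........ddddddsssssssssssssssssssssssssssssssss
x -90..-40 @0 ............dddddddddssssssssssddddddddddddddddddd
```

carry_out(
  increments=[
    [[0.31,-0.02,-0.37,0,0,0,-1],[0.31,-0.02,-0.36,0,0,0,-1],[0,0,0,0,0,0,-1],[0,0,0,0,0,0,-1]],
  ],
)

```text
time: 21.15
tcp_pos: [0.5543, -0.0344, 0.0966]
ee_rot: [-176.6, 29.5, 179.9]
contact_force: [-0.3, 0.1, -0.4]
finger_gap: 0.0161
gripper_force: 34.1
```

carry_out(
  increments=[
    [[0.05,0,-0.09,0,0,0,-1],[0,0,0,0,0,0,-1]],
  ],
)

```text
time: 21.35
tcp_pos: [0.555, -0.0344, 0.0961]
ee_rot: [-176.6, 29.5, 179.9]
contact_force: [0.0, -0.3, 0.0]
finger_gap: 0.0161
gripper_force: 34.1
```

```bash
python3 -c "
from c2 import *;go('w15')"
```

```text
t 21.4 local mm [-1.6 -2.   0.7] rotvec in slot [-0.02  0.18  5.93] gap 0.016229833541594185 F [-0.7 -0.4 -0.6]
-72 spat@ .......................................sssssssssssssss...........................................
   floor ............dddddddddddddddddddddddddddddsssssssssdddddddddddddddddddddddddddddddddd.............
-65 spat@ ...................................ssssssssssssssssssssssssssssss................................
   floor ...........dddddddddddddddddddddddddssssssssssssssssssssssssssssssssdddddddddddddddd.............
-55 spat@ ...........................sssssssssssssssssssssssssssssssss.....................................
   floor ............dddddddddddddddddssssssssssssssssssssssssssssssssssdddddddddddddddddddddd............
-45 spat@ ......................ssssssssssssssssssssssssssssssssss.........................................
   floor ............dddddddddddssssssssssssssssssssssssssssssssssssdddddddddddddddddddddddddd............
-35 spat@ .....................ssssssssssssssssssssssssssssssssss..........................................
   floor ............ddddddddssssssssssssssssssssssssssssssssssssssdddddddddddddddddddddddddd.............
x -90..-40 @zt ...........dddddddssssssssssssssssssssssssssssssss
x -90..-40 @0 ...........ddddddddddsssdddddddddddddddddddddddddd
```

carry_out(
  increments=[
    [[0.05,0,-0.09,0,0,0,-1],[0,0,0,0,0,0,-1]],
  ],
)

```text
time: 21.6
tcp_pos: [0.5555, -0.0344, 0.0952]
ee_rot: [-176.6, 29.5, 179.9]
contact_force: [-0.4, -0.0, -1.2]
finger_gap: 0.016
gripper_force: 34.1
```

carry_out(
  increments=[
    [[0.05,0,-0.09,0,0,0,-1],[0,0,0,0,0,0,-1]],
  ],
)

```text
time: 21.8
tcp_pos: [0.5559, -0.0344, 0.0942]
ee_rot: [-176.6, 29.5, 179.9]
contact_force: [-0.1, 1.2, -0.4]
finger_gap: 0.0162
gripper_force: 34.1
```

carry_out(
  increments=[
    [[0.04,0,-0.07,0,0,0,-1],[0,0,0,0,0,0,-1]],
  ],
)

```text
time: 22.0
tcp_pos: [0.5563, -0.0344, 0.0935]
ee_rot: [-176.6, 29.5, 179.9]
contact_force: [-0.3, -0.1, 0.1]
finger_gap: 0.0161
gripper_force: 34.1
```

carry_out(
  increments=[
    [[0.04,0,-0.07,0,0,0,-1],[0,0,0,0,0,0,-1]],
  ],
)

```text
time: 22.2
tcp_pos: [0.5567, -0.0345, 0.0932]
ee_rot: [-176.6, 29.5, 179.9]
contact_force: [-3.4, -1.6, 1.8]
finger_gap: 0.0166
gripper_force: 34.4
```

carry_out(
  increments=[
    [[0.03,0,-0.06,0,0,0,-1],[0,0,0,0,0,0,-1]],
  ],
)

```text
time: 22.4
tcp_pos: [0.5567, -0.0345, 0.0931]
ee_rot: [-176.6, 29.5, 179.9]
contact_force: [-7.9, 0.8, 6.7]
finger_gap: 0.0161
gripper_force: 35.0
```

```bash
python3 -c "
from loc import *;loc(1)"
```

```text
t 22.4 local mm [-1.6 -1.8 -2.8] rotvec in slot [-0.04  0.21  5.94] gap 0.016141194286583168 F [-7.9  0.8  6.7]
```

carry_out(
  increments=[
    [[-0.03,0,0.05,0,0,0,-1],[0,0,0,0,0,0,-0.5],[0,0,0,0,0,0,-0.3],[0,0,0,0,0,0,-0.1],[0,0,0,0,0,0,-0.1]],
  ],
)

```text
time: 22.9
tcp_pos: [0.5568, -0.0344, 0.0927]
ee_rot: [-176.6, 29.5, 179.9]
contact_force: [-0.3, 0.1, 0.2]
finger_gap: 0.0381
gripper_force: 0.0
```

carry_out(
  increments=[
    [[-0.5,0.06,0.87,0,0,0,-0.1],[-1,0.12,1.73,0,0,0,-0.1],[-2,0.24,3.46,0,0,0,-0.1],[-1,0.1,4,0,0,0,-0.1],[0,0,3,0,0,0,-0.1]],
  ],
)

```text
time: 23.4
tcp_pos: [0.5113, -0.0291, 0.2273]
ee_rot: [-176.5, 29.7, 179.9]
contact_force: [1.2, -0.8, 0.2]
finger_gap: 0.038
gripper_force: 0.0
```

carry_out(
  increments=[
    [[0,0,0,0,0,0,-0.1],[0,0,0,0,0,0,-0.1]],
  ],
)

```text
time: 23.6
tcp_pos: [0.5122, -0.0294, 0.2257]
ee_rot: [-176.5, 29.7, 179.9]
contact_force: [0.2, 0.4, -0.8]
finger_gap: 0.0382
gripper_force: 0.0
```

```bash
python3 - <<'E'
from loc import *
f='w16';snap('wrist',f);R,O,l=loc(1)
im=cv2.GaussianBlur(cv2.imread('pics/'+f+'.png'),(3,3),0).astype(int)
def scan(col,zt,Xs,w=24):
    for X in Xs:
        L=''
        for y in np.arange(-w,w+.1,1):
            u,v=np.round(proj(f,np.array(p[:3])+R@np.array([X,y+72*col,zt])/1000)).astype(int)
            if not(0<=v<480 and 0<=u<640): L+='-';continue
            q=im[v,u]; L+='s' if q[2]>1.55*q[0] and q[2]>60 else 'd' if q[2]<82 else '.'
        print(col,X,L)
scan(1,6,(-76,-72,-65,-50,-35,-15,0,15,30,45,60,72,76))
scan(0,6,(-108,-100,-60,0,40,60,90,104,108))
E
```

```text
t 23.65 local mm [ 23.8  -2.1 133. ] rotvec in slot [-0.02  0.19  5.93] gap 0.038891048481376735 F [-0.1 -0.4 -1.1]
1 -76 ......dddddddddddddddddddddddddddddddddddd.......
1 -72 ......ddddddddddddddsssssssddddddddddddddd.......
1 -65 ......ddddddddddddssssssssssssssssdddddddd.......
1 -50 ......dddddddsssssssssssssssssddddddddddd........
1 -35 .......ddddsssssssssssssssssddddddddddddd........
1 -15 ............sssssssssssssssss....................
1 0 .............sssssssssssssssss...................
1 15 ................ssssssssssssssss.................
1 30 .......ddddddddddssssssssssssssssss.ddddd........
1 45 .......dddddddddddssssssssssssssssssss.dd........
1 60 .......ddddsssssssssssssssssssssssss.ddd.........
1 72 .......ddddddddddddddddddddd.sddddddddddd........
1 76 .......dddddddddddddddddddddddddddddddddd........
0 -108 ................dddddddddddd.dddd................
0 -100 ................dddddddd...sssddd................
0 -60 ................dddddd.ssssssssdd................
0 0 ....................sss.sssssss..................
0 40 ...............ddd..sss....ss.ddd................
0 60 ..........ddddddd.............ddddddddd..........
0 90 ..........d.sssssssssssssssssssssssddd...........
0 104 ..........ddddddddsdddddddssddddddddddddddddddddd
0 108 ..........ddddddddddddddddddddddddddddddddddddddd
```

```bash
python3 -c "
from bench import ctrl;print(ctrl.job_done())"
```

```text
the job is handed in; nothing more can be done
None
```

I laid the brush (bristles up the slope) and then the spatula down in their compartments and handed the job in at about 23.7 s; camera checks showed both in place, but no verdict came back.

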